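# Fit new filter cartridges in the analyser's fluid module and open their valves

## Robot

A 6-joint arm with a two-finger parallel gripper is mounted at the origin on the work surface. World frame = base frame: x ahead of the robot, y to its left, z up, the work surface at z = 0. Lengths are in m, angles in rad, forces in N, time in s.
With the tool pointing down it reaches from about 0.4 to 0.825 m from the base axis. Payload 7 kg.
Tool frame: the origin (TCP) lies at the centre of the arm's flange, where the gripper is bolted on; the fingertips stand 173 mm ahead of it and the grasp point (between the pads) lies 155 mm ahead of it; z points along the fingers, y is the line along which they close (so a half turn about z gives the same grasp; the last joint's range is limited). The gripper opens to 85 mm and grips with 20 to 120 N. Pads are 22 mm wide; open, the fingers measure 114 mm over their backs; the gripper's body (76 mm by 85 mm) begins 54 mm behind the grasp point. The pads swing forward as they close: fully open they stand 13 mm farther back than shut.
Start: joints at [-1.042, 0.359, 0.012, 0, -1.224, -0.288], TCP at [0.161, -0.656, 0.405] pointing down, gripper open.
Joint ranges: [-3.07, 3.07], [-1.43, 2.12], [-1.02, 1.25], [-3.03, 1.67], [-3.05, -0], [-3.03, 3.03]. Speed limits (rad/s): [2.39, 2.39, 3.01, 3.14, 3.14, 3.14].

## Interface

Orientations are given as [roll, pitch, yaw] about the fixed x, y, z axes, in that order (R = Rz(yaw) Ry(pitch) Rx(roll)).
In Python, from bench import bot, grab_frame, camera_info, models gives the robot as it stands.
- The arm moves only by the tool servo_tool, never from a script. Its argument "targets" is a list of rows, each a list of 5 numbers: the shift along the tool's x, y, z in units of 25 mm (1.0 is 25 mm), then the turn about the tool's z in units of 6 degrees (1.0 is 6 degrees), then the opening, from 0 (shut) to 1 (fully open). A call has 1 to 8 rows; each row shifts and turns the commanded pose from where the row before left it, along the tool's axes as they then stand; what a row does not reach is not made up. A row lasts 1/12 s, in which the tool goes at most 41.7 mm and 7.16 degrees, less where a joint would pass 70% of its speed; a pose out of reach is approached as far as the arm can. A call is refused whole if a number of a shift passes 1 or a number of a turn 1, either way. A call with a gripper value outside its range is refused whole. The fingers move at their own pace and stop on an object; "squeeze" is the grip in N (left out, the last holds). Time passes only in rows, so rows that do not move let the fingers close. It gives the time, the measured TCP pose, the force, the opening and the grip force at its end, in the units of the state.
- bot.sense(): the state, without advancing time (a new reading comes with each control period).
- grab_frame(name): name is "scene" or "top"; returns the picture (384x512x3 uint8, red, green, blue); there is no depth.
- camera_info(name): a dict with "K" (3x3 intrinsics, pixels), "world_from_camera" (4x4, takes a point from camera to world coordinates). Camera axes: x right, y up, looking along -z (the intrinsics and any distortion apply to the point x, -y, -z); pixel columns grow to the right and rows downward; lengths in m; the calibration is good to about 2 mm. A picture is of the moment at which its call begins. camera_info takes no time and is no camera call.
- bot.finish_job(): hands the job in; it is judged then, once.
Trained networks look in the newest picture that a camera, given by its name, has taken for a name from the list of things; names that differ only in an ending like _2 or _b are one class to them, and where a whole thing is asked for, a point or a joint stands for the part that bears it (a point fixed in the world has none). Each returns a list of dicts, best first, with "p" (0 to 1); they miss things now and then, are a little off and sometimes report something else, mostly with a low value. They report only what shows in the picture. A call takes as long as a camera call.
- models.search_frame(query, camera): "location" ([x, y, z] in m, in the coordinates of the camera as it stood for that picture, good to about 4 mm: the middle of the surface that is visible of it).
- models.masks_of(query, camera): "mask" (384x512 bool, what is visible of it).
- models.pinpoint(query, camera): "location" ([x, y, z] in m, in the coordinates of the camera as it stood for that picture, good to about 4 mm: a listed point, or the origin of a listed thing).
The state is a dict: "time": time; "joint_pos": joint angles; "qvel": joint speeds; "joint_torque": joint torques, N m; "tool_pos": TCP position; "eef_rot": TCP orientation; "ft_force": force on the tool from outside, world axes, zero at the start; "ft_torque": the same for the moment, N m; "width": finger opening in m; "finger_force": force on a finger pad.
Only numpy, scipy, OpenCV 4.12 (cv2) and the standard library are available. Lean on these libraries where they do the work, as an engineer would, in place of code of your own. Each camera call takes 0.05 s, during which the arm holds its last target. There are 200 camera calls.

## Task

Fit every new filter cartridge from the white rack into the fluid module, each in a well of its own (any free well): lower it to the bottom of the deep well, find the thread by feel and screw it in squarely, clockwise, until its flange is fully home on the deck. Only once a well has its cartridge home, open that well's isolating valve a full quarter turn anticlockwise with the screwdriver; a well without a cartridge would leak, so its valve stays shut. Finish with the screwdriver standing in its stand again and the other things on the bench left alone.

Things in the scene. Friction and masses are not known exactly. Their poses are not given: they have to be found in the camera images.
- module: white fluid module, a fixed box 160 (x) by 300 (y) by 80 mm high; origin in the middle of its underside, x points away from its front with the key panel, z up. Its top is the deck. Three wells in a row at x = +28, y = -85, 0, +85 mm; the valve of each well lies 70 mm before it, at x = -42
- well1 (a point): middle of the mouth of well 1, level with the deck; axes as the module's. Bore 33 mm across, 76 deep. At its foot, 53 to 74 mm down, a two-start right-hand thread: opening 21.4 mm, lead 20 mm a turn (clockwise from above goes down). The angle of its two starts is unknown and differs from well to well; it holds the cartridge where it is let go
- valve1 (a joint): isolating valve of well 1: 0 shut (found at 0 to 0.12), 1.57 fully open; turns anticlockwise seen from above, between stops, about 0.05 N m of friction, stays where it is left
- valve1_head (a point): middle of the top of valve 1's brass head, 9 mm above the deck, on its upright axis, z up. Head 24 mm across, with a straight slot 5 mm wide, 7 deep, open at both ends. The slot runs along this point's own y axis, which lies along the module's y when the valve reads 0 and turns with it: at 1.57 the slot points to the well
- well2 (a point): middle of the mouth of well 2, level with the deck; axes as the module's. Bore 33 mm across, 76 deep. At its foot, 53 to 74 mm down, a two-start right-hand thread: opening 21.4 mm, lead 20 mm a turn (clockwise from above goes down). The angle of its two starts is unknown and differs from well to well; it holds the cartridge where it is let go
- valve2 (a joint): isolating valve of well 2: 0 shut (found at 0 to 0.12), 1.57 fully open; turns anticlockwise seen from above, between stops, about 0.05 N m of friction, stays where it is left
- valve2_head (a point): middle of the top of valve 2's brass head, 9 mm above the deck, on its upright axis, z up. Head 24 mm across, with a straight slot 5 mm wide, 7 deep, open at both ends. The slot runs along this point's own y axis, which lies along the module's y when the valve reads 0 and turns with it: at 1.57 the slot points to the well
- well3 (a point): middle of the mouth of well 3, level with the deck; axes as the module's. Bore 33 mm across, 76 deep. At its foot, 53 to 74 mm down, a two-start right-hand thread: opening 21.4 mm, lead 20 mm a turn (clockwise from above goes down). The angle of its two starts is unknown and differs from well to well; it holds the cartridge where it is let go
- valve3 (a joint): isolating valve of well 3: 0 shut (found at 0 to 0.12), 1.57 fully open; turns anticlockwise seen from above, between stops, about 0.05 N m of friction, stays where it is left
- valve3_head (a point): middle of the top of valve 3's brass head, 9 mm above the deck, on its upright axis, z up. Head 24 mm across, with a straight slot 5 mm wide, 7 deep, open at both ends. The slot runs along this point's own y axis, which lies along the module's y when the valve reads 0 and turns with it: at 1.57 the slot points to the well
- filter1: new filter cartridge (may be absent), 70 to 120 g, hangs in the rack at any yaw; origin at the tip of its nose, z up. Nose 19 mm wide, tapered, to z = 24, two lugs on it at z = 6 along its x, 28 over both; body 27 wide to 72; flange 44 wide, 72 to 77; round knob 30 wide, 77 to 112. Let down in a well, its lugs rest on the thread, flange 6 to 17 above the deck; home after 1.9 to 5.1 rad
- filter2: new filter cartridge (may be absent), 70 to 120 g, hangs in the rack at any yaw; origin at the tip of its nose, z up. Nose 19 mm wide, tapered, to z = 24, two lugs on it at z = 6 along its x, 28 over both; body 27 wide to 72; flange 44 wide, 72 to 77; round knob 30 wide, 77 to 112. Let down in a well, its lugs rest on the thread, flange 6 to 17 above the deck; home after 1.9 to 5.1 rad
- filter3: new filter cartridge (may be absent), 70 to 120 g, hangs in the rack at any yaw; origin at the tip of its nose, z up. Nose 19 mm wide, tapered, to z = 24, two lugs on it at z = 6 along its x, 28 over both; body 27 wide to 72; flange 44 wide, 72 to 77; round knob 30 wide, 77 to 112. Let down in a well, its lugs rest on the thread, flange 6 to 17 above the deck; home after 1.9 to 5.1 rad
- rack: white plastic rack, loose, 222 (x) by 62 (y) by 84 mm high, 1.5 kg, with three square holes 32 mm wide at x = -66, 0, +66 on its middle line; origin in the middle of its underside. The cartridges hang in it, flanges on its top
- screwdriver: flat-blade screwdriver, 120 g; origin in the middle of the blade's tip, z up along it towards the handle. Blade 3 mm thick (its x) and 16 wide (its y), shank 9 thick, collar 33 across from 78 to 84 up, round black handle 27 across from 84 to 164 up. It starts upright in its stand at any yaw, collar on the stand's top, tip 6 mm above the bench
- stand_hole (a point): middle of the mouth of the stand's hole, 84 mm above the bench. The stand is a fixed grey block 60 by 60 by 84 mm high on a dark foot 90 mm square; its hole is 22 mm square, as deep as the block. z up, x and y along the block's sides
- jar: bystander: specimen jar with a yellow cap, 60 mm across and 72 high; origin under its middle
- carton: bystander: white carton, 62 by 75 by 105 mm high; origin under its middle
- tuberack: bystander: white rack of capped sample tubes, 75 by 180 by 104 mm high; origin under its middle

How it is judged:
At the end, for the whole second after the job is handed in: Each cartridge present in its own well, upright (2 deg), flange within 1.6 mm of the deck, 4 mm of centre; its valve at 1.3 rad or more, other valves below 0.3; screwdriver upright in its stand, collar within 4 mm of its top; all at rest ((((horizontal distance between filter1 and well1 below 0.004 m and z of filter1 in the frame of well1 between -0.075 and -0.0704 m and angle between filter1's own z axis and vertical below 0.035 rad) and value of joint valve1 above 1.3 rad) or ((horizontal distance between filter1 and well2 below 0.004 m and z of filter1 in the frame of well2 between -0.075 and -0.0704 m and angle between filter1's own z axis and vertical below 0.035 rad) and value of joint valve2 above 1.3 rad) or ((horizontal distance between filter1 and well3 below 0.004 m and z of filter1 in the frame of well3 between -0.075 and -0.0704 m and angle between filter1's own z axis and vertical below 0.035 rad) and value of joint valve3 above 1.3 rad)) and (((horizontal distance between filter2 and well1 below 0.004 m and z of filter2 in the frame of well1 between -0.075 and -0.0704 m and angle between filter2's own z axis and vertical below 0.035 rad) and value of joint valve1 above 1.3 rad) or ((horizontal distance between filter2 and well2 below 0.004 m and z of filter2 in the frame of well2 between -0.075 and -0.0704 m and angle between filter2's own z axis and vertical below 0.035 rad) and value of joint valve2 above 1.3 rad) or ((horizontal distance between filter2 and well3 below 0.004 m and z of filter2 in the frame of well3 between -0.075 and -0.0704 m and angle between filter2's own z axis and vertical below 0.035 rad) and value of joint valve3 above 1.3 rad)) and (((horizontal distance between filter3 and well1 below 0.004 m and z of filter3 in the frame of well1 between -0.075 and -0.0704 m and angle between filter3's own z axis and vertical below 0.035 rad) and value of joint valve1 above 1.3 rad) or ((horizontal distance between filter3 and well2 below 0.004 m and z of filter3 in the frame of well2 between -0.075 and -0.0704 m and angle between filter3's own z axis and vertical below 0.035 rad) and value of joint valve2 above 1.3 rad) or ((horizontal distance between filter3 and well3 below 0.004 m and z of filter3 in the frame of well3 between -0.075 and -0.0704 m and angle between filter3's own z axis and vertical below 0.035 rad) and value of joint valve3 above 1.3 rad)) and (((horizontal distance between filter1 and well1 below 0.004 m and z of filter1 in the frame of well1 between -0.075 and -0.0704 m and angle between filter1's own z axis and vertical below 0.035 rad) or (horizontal distance between filter2 and well1 below 0.004 m and z of filter2 in the frame of well1 between -0.075 and -0.0704 m and angle between filter2's own z axis and vertical below 0.035 rad) or (horizontal distance between filter3 and well1 below 0.004 m and z of filter3 in the frame of well1 between -0.075 and -0.0704 m and angle between filter3's own z axis and vertical below 0.035 rad)) or value of joint valve1 below 0.3 rad) and (((horizontal distance between filter1 and well2 below 0.004 m and z of filter1 in the frame of well2 between -0.075 and -0.0704 m and angle between filter1's own z axis and vertical below 0.035 rad) or (horizontal distance between filter2 and well2 below 0.004 m and z of filter2 in the frame of well2 between -0.075 and -0.0704 m and angle between filter2's own z axis and vertical below 0.035 rad) or (horizontal distance between filter3 and well2 below 0.004 m and z of filter3 in the frame of well2 between -0.075 and -0.0704 m and angle between filter3's own z axis and vertical below 0.035 rad)) or value of joint valve2 below 0.3 rad) and (((horizontal distance between filter1 and well3 below 0.004 m and z of filter1 in the frame of well3 between -0.075 and -0.0704 m and angle between filter1's own z axis and vertical below 0.035 rad) or (horizontal distance between filter2 and well3 below 0.004 m and z of filter2 in the frame of well3 between -0.075 and -0.0704 m and angle between filter2's own z axis and vertical below 0.035 rad) or (horizontal distance between filter3 and well3 below 0.004 m and z of filter3 in the frame of well3 between -0.075 and -0.0704 m and angle between filter3's own z axis and vertical below 0.035 rad)) or value of joint valve3 below 0.3 rad) and linear speed of each of filter1, filter2, filter3, screwdriver below 0.02 m/s and horizontal distance between screwdriver and stand_hole below 0.012 m and z of screwdriver in the frame of stand_hole below -0.074 m and angle between screwdriver's own z axis and vertical below 0.08 rad); the robot touches nothing.
It fails at once if a valve head is turned or pushed with the fingers instead of the screwdriver (over 2 N) (contact force between the fingers and valve1 above 2 N or contact force between the fingers and valve2 above 2 N or contact force between the fingers and valve3 above 2 N).
It fails at once if a valve opened (past 0.4 rad) while its well has no cartridge screwed home ((value of joint valve1 above 0.4 rad and not ((horizontal distance between filter1 and well1 below 0.006 m and z of filter1 in the frame of well1 below -0.0695 m) or (horizontal distance between filter2 and well1 below 0.006 m and z of filter2 in the frame of well1 below -0.0695 m) or (horizontal distance between filter3 and well1 below 0.006 m and z of filter3 in the frame of well1 below -0.0695 m))) or (value of joint valve2 above 0.4 rad and not ((horizontal distance between filter1 and well2 below 0.006 m and z of filter1 in the frame of well2 below -0.0695 m) or (horizontal distance between filter2 and well2 below 0.006 m and z of filter2 in the frame of well2 below -0.0695 m) or (horizontal distance between filter3 and well2 below 0.006 m and z of filter3 in the frame of well2 below -0.0695 m))) or (value of joint valve3 above 0.4 rad and not ((horizontal distance between filter1 and well3 below 0.006 m and z of filter1 in the frame of well3 below -0.0695 m) or (horizontal distance between filter2 and well3 below 0.006 m and z of filter2 in the frame of well3 below -0.0695 m) or (horizontal distance between filter3 and well3 below 0.006 m and z of filter3 in the frame of well3 below -0.0695 m)))).
It fails at once if the specimen jar is moved more than 25 mm (distance of jar from where it was at the start of the episode above 0.025 m).
It fails at once if the carton is moved more than 25 mm (distance of carton from where it was at the start of the episode above 0.025 m).
It fails at once if the tube rack is moved more than 25 mm (distance of tuberack from where it was at the start of the episode above 0.025 m).
Of filter1, filter2, filter3 only 2 to 3 are there at a start; the rules pass over those that are not, and their reading is None.
At some moment in a run one of rack may be knocked a few centimetres aside while the robot is not near it.
Once in a run the grip may slacken for a moment while it holds something.
It also fails if it takes over 210 s, if anything falls off the work surface, if the arm or the gripper's body presses on something with over 40 N, if the wrist force passes 120 N, or if a joint passes its speed limit or range.

## Working session

There is one attempt and no reset: what is moved stays moved. The work goes in short steps, Python scripts to look and compute and a tool call to move; the robot and the scene stay as the last step left them, time stands still between calls to the robot, and variables do not carry over. Pictures are saved under pics/ and viewed, at most 17 in all, crops included, and the job is handed in when it is done.

Besides the shell and the picture viewer there is one more tool, called by a JSON object that holds its "api" and its "payload". servo_tool: Moves the arm, as the interface text tells. Its arguments: {"type":"object","properties":{"targets":{"type":"array"},"squeeze":{"type":"number"}},"required":["targets"]}

```bash
mkdir -p pics; cat > h.py <<'E'
import numpy as np, cv2
from bench import bot, grab_frame, camera_info, models
def W(cam,p):
    T=np.array(camera_info(cam)["world_from_camera"]); return (T@np.r_[p,1])[:3]
def save(cam,name,crop=None,scale=1):
    f=grab_frame(cam)
    if crop: f=f[crop[1]:crop[3],crop[0]:crop[2]]
    if scale!=1: f=cv2.resize(f,None,fx=scale,fy=scale,interpolation=cv2.INTER_CUBIC)
    cv2.imwrite('pics/'+name,f[:,:,::-1])
def S():
    s=bot.sense(); print({k:np.round(v,3).tolist() for k,v in s.items() if k in('time','tool_pos','eef_rot','ft_force','ft_torque','width','finger_force','joint_pos')})
def find(q,cam,n=3,f='pinpoint'):
    for d in getattr(models,f)(q,cam)[:n]: print(q,cam,round(d['p'],2),np.round(W(cam,d['location']),4))
E
python3 - <<'E'
from h import *
S()
a=grab_frame('scene');b=grab_frame('top')
cv2.imwrite('pics/a.png',np.vstack([a,b])[:,:,::-1][:, :]) if 0 else None
cv2.imwrite('pics/s1.png',a[:,:,::-1]);cv2.imwrite('pics/t1.png',b[:,:,::-1])
for c in('scene','top'):
    print(c,np.round(camera_info(c)['world_from_camera'],3).tolist(),np.round(camera_info(c)['K'],1).tolist(),camera_info(c).keys())
    for q in ['module','well1','well2','well3','valve1_head','valve2_head','valve3_head','rack','filter1','screwdriver','stand_hole','jar','carton','tuberack']: find(q,c)
S()
E
```

```text
{'time': 0.0, 'joint_pos': [-1.042, 0.359, 0.011, -0.0, -1.224, -0.288], 'tool_pos': [0.161, -0.655, 0.404], 'eef_rot': [3.14, -0.0, -2.901], 'ft_force': [-0.096, 0.045, -0.164], 'ft_torque': [-0.038, 0.036, -0.018], 'finger_force': 0.0, 'width': 0.086}
scene [[0.3, -0.546, 0.783, 1.572], [0.954, 0.19, -0.233, -0.284], [-0.022, 0.816, 0.577, 0.799], [0.0, 0.0, 0.0, 1.0]] [[472.3, 0.0, 257.8], [0.0, 472.3, 186.5], [0.0, 0.0, 1.0]] dict_keys(['K', 'world_from_camera'])
module scene 0.65 [ 5.826e-01 -1.360e-02  5.000e-04]
module scene 0.59 [ 0.7476 -0.2208  0.0031]
module scene 0.5 [ 0.6129 -0.1022  0.0787]
well1 scene 0.87 [0.6059 0.071  0.0785]
well1 scene 0.67 [ 0.6124 -0.101   0.0801]
well1 scene 0.57 [ 0.6105 -0.0164  0.0798]
well2 scene 0.87 [0.6059 0.071  0.0785]
well2 scene 0.67 [ 0.6124 -0.101   0.0801]
well2 scene 0.57 [ 0.6105 -0.0164  0.0798]
well3 scene 0.87 [0.6059 0.071  0.0785]
well3 scene 0.67 [ 0.6124 -0.101   0.0801]
well3 scene 0.57 [ 0.6105 -0.0164  0.0798]
valve1_head scene 0.59 [ 0.541  -0.1038  0.0911]
valve2_head scene 0.63 [ 0.536  -0.0145  0.0877]
valve3_head 
[... 1323 characters left out ...]
8 [ 0.5633 -0.3103  0.011 ]
filter1 top 0.63 [ 0.4358 -0.3252  0.0138]
filter1 top 0.59 [ 0.4986 -0.3197  0.0123]
screwdriver top 0.54 [0.5322 0.349  0.0063]
stand_hole top 0.73 [0.5213 0.3506 0.0849]
stand_hole top 0.28 [0.756  0.1655 0.0036]
jar top 0.76 [ 0.3828  0.0508 -0.0027]
jar top 0.15 [ 0.5658 -0.3106  0.0138]
carton top 0.81 [ 0.7469 -0.2196 -0.0037]
tuberack top 0.92 [0.7569 0.1617 0.0015]
tuberack top 0.34 [0.5202 0.3492 0.0841]
{'time': 1.5, 'joint_pos': [-1.042, 0.359, 0.012, -0.0, -1.224, -0.288], 'tool_pos': [0.161, -0.655, 0.405], 'eef_rot': [3.142, -0.0, -2.901], 'ft_force': [-0.029, -0.243, 0.651], 'ft_torque': [-0.056, -0.05, -0.027], 'finger_force': 0.0, 'width': 0.085}
```

View pics/t1.png

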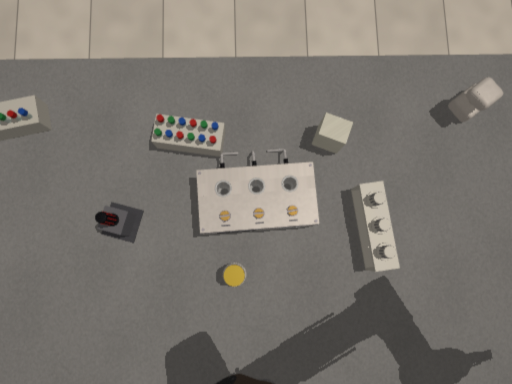

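View pics/s1.png

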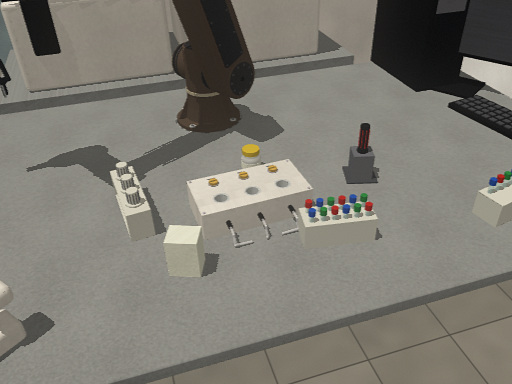

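Both pictures show three cartridges in the rack (top view 378,199; 382,225; 387,252), the module with three empty wells at (257,197), and the screwdriver in its stand at (112,218). Next I fit the module and rack poses.

```bash
cat > fit.py <<'E'
from h import *
from scipy.optimize import least_squares
M={'well1':(28,-85,80),'well2':(28,0,80),'well3':(28,85,80),'valve1_head':(-42,-85,89),'valve2_head':(-42,0,89),'valve3_head':(-42,85,89)}
def mod(p,q):
    x,y,_=np.array(M[q])/1000; c,s=np.cos(p[2]),np.sin(p[2]); return np.array([p[0]+c*x-s*y,p[1]+s*x+c*y,M[q][2]/1000])
if __name__=='__main__':
    obs=[]
    for k in range(2):
      for c in('top','scene'):
        grab_frame(c)
        for q in ['well1','valve1_head','valve2_head','valve3_head']:
            for d in models.pinpoint(q,c)[:3]:
                w=W(c,d['location']); 
                T=np.array(camera_info(c)['world_from_camera'])[:3,3]
                # slide along ray to the known height
                w=T+(w-T)*((0.08 if q=='well1' else .089)-T[2])/(w[2]-T[2])
                obs.append((q,w,c))
    def near(p,q,w):
        return min((mod(p,r)-w for r in M if r[:4]==q[:4]),key=lambda e:np.linalg.norm(e[:2]))[:2]
    p0=[.581,-.0155,.04]
    for cs in (('top',),('scene',),('top','scene')):
        o=[x for x in obs if x[2] in cs and np.linalg.norm(near(p0,x[0],x[1]))<.02]
        f=least_squares(lambda p:np.concatenate([near(p,q,w) for q,w,_ in o]),p0,loss='soft_l1',f_scale=.003)
        print(cs,len(o),np.round(f.x,4),'rms',np.sqrt(np.mean(f.fun**2)))
    for q in M: print(q,np.round(mod(f.x,q),4))
    grab_frame('scene')
    for q in('filter1','screwdriver','rack'): find(q,'scene')
E
python3 fit.py
```

```text
('top',) 11 [ 0.5801 -0.0125  0.055 ] rms 0.002787148190268345
('scene',) 12 [ 0.5811 -0.0147  0.0482] rms 0.002034042214948926
('top', 'scene') 23 [ 0.5807 -0.0137  0.0506] rms 0.0024862218404031956
well1 [ 0.613  -0.0972  0.08  ]
well2 [ 0.6087 -0.0123  0.08  ]
well3 [0.6043 0.0726 0.08  ]
valve1_head [ 0.543  -0.1007  0.089 ]
valve2_head [ 0.5387 -0.0158  0.089 ]
valve3_head [0.5344 0.0691 0.089 ]
rack scene 0.76 [ 0.4996 -0.3223 -0.0026]
```

{"api": "servo_tool", "payload": {"targets": [[0,0,0,-1,0.6],[0,0,0,-1,0.6]], "squeeze": 40}}

```text
time: 2.87
tool_pos: [0.161, -0.6555, 0.4047]
eef_rot: [-3.142, -0.0, -2.687]
ft_force: [0.2, -0.2, -0.3]
width: 0.0643
finger_force: 0.0
```

```bash
python3 -c "
from h import *
S()"
```

```text
{'time': 2.867, 'joint_pos': [-1.042, 0.359, 0.012, 0.0, -1.224, -0.074], 'tool_pos': [0.161, -0.656, 0.405], 'eef_rot': [-3.142, -0.0, -2.687], 'ft_force': [0.172, -0.156, -0.287], 'ft_torque': [-0.036, -0.012, 0.05], 'finger_force': 0.0, 'width': 0.064}
```

{"api": "servo_tool", "payload": {"targets": [[0,0,0,-1,0.6],[0,0,0,-1,0.6],[0,0,0,-1,0.6],[0,0,0,-1,0.6],[0,0,0,-1,0.6],[0,0,0,-1,0.6],[0,0,0,-1,0.6],[0,0,0,-1,0.6]]}}

```text
time: 3.53
tool_pos: [0.1609, -0.6555, 0.4047]
eef_rot: [3.142, -0.0, -1.848]
ft_force: [0.5, -0.1, 0.5]
width: 0.0515
finger_force: 0.0
```

{"api": "servo_tool", "payload": {"targets": [[0,0,0,-1,0.6],[0,0,0,-1,0.6],[0,0,0,-1,0.6],[0,0,0,-1,0.6],[0,0,0,-1,0.6],[0,0,0,-1,0.6],[0,0,0,-1,0.6],[0,0,0,-1,0.6]]}}

```text
time: 4.2
tool_pos: [0.161, -0.6555, 0.4047]
eef_rot: [3.142, -0.0, -1.011]
ft_force: [0.2, 0.1, 0.5]
width: 0.0512
finger_force: 0.0
```

{"api": "servo_tool", "payload": {"targets": [[0,0,0,-1,0.6],[0,0,0,-1,0.6],[0,0,0,-1,0.6],[0,0,0,-1,0.6],[0,0,0,-1,0.6],[0,0,0,-1,0.6],[0,0,0,-1,0.6],[0,0,0,-1,0.6]]}}

```text
time: 4.87
tool_pos: [0.161, -0.6555, 0.4047]
eef_rot: [3.142, -0.0, -0.173]
ft_force: [0.5, -0.0, -0.0]
width: 0.0513
finger_force: 0.0
```

{"api": "servo_tool", "payload": {"targets": [[0,0,0,-1,0.6],[0,0,0,-0.66,0.6],[0,0,0,0,0.6]]}}

```text
time: 5.12
tool_pos: [0.161, -0.6555, 0.4047]
eef_rot: [3.142, -0.0, -0.001]
ft_force: [1.0, 0.3, -0.1]
width: 0.0511
finger_force: 0.0
```

{"api": "servo_tool", "payload": {"targets": [[1,-0.86,0,0,0.6],[1,-0.86,0,0,0.6],[1,-0.86,0,0,0.6],[1,-0.86,0,0,0.6],[1,-0.86,0,0,0.6],[1,-0.86,0,0,0.6],[1,-0.86,0,0,0.6],[1,-0.86,0,0,0.6]]}}

```text
time: 5.78
tool_pos: [0.3627, -0.4831, 0.405]
eef_rot: [3.141, -0.0, -0.007]
ft_force: [0.2, -0.4, -0.1]
width: 0.0511
finger_force: 0.0
```

{"api": "servo_tool", "payload": {"targets": [[1,-0.86,0,0,0.6],[1,-0.86,0,0,0.6],[1,-0.86,0,0,0.6],[1,-0.86,0,0,0.6],[1,-0.86,0,0,0.6],[1,-0.86,0,0,0.6],[1,-0.86,0,0,0.6],[1,-0.86,0,0,0.6]]}}

```text
time: 6.45
tool_pos: [0.5635, -0.3119, 0.4049]
eef_rot: [3.141, -0.0, -0.007]
ft_force: [1.1, -0.9, -0.0]
width: 0.0512
finger_force: 0.0
```

```bash
python3 - <<'E'
from h import *
S()
for c in('scene','top'):
    f=grab_frame(c); cv2.imwrite('pics/%s2.png'%c,cv2.resize(f[100:320,0:260] if c=='scene' else f[120:340,260:512],None,fx=2.3,fy=2.3)[:,:,::-1])
    find('filter1',c); find('filter1',c,f='search_frame'); find('rack',c)
E
```

```text
{'time': 6.45, 'joint_pos': [-0.203, 0.308, -0.061, 0.0, -1.201, 1.767], 'tool_pos': [0.563, -0.312, 0.405], 'eef_rot': [3.141, -0.0, -0.007], 'ft_force': [1.062, -0.851, -0.036], 'ft_torque': [-0.067, -0.032, -0.042], 'finger_force': 0.0, 'width': 0.051}
filter1 scene 0.56 [ 0.5766 -0.312   0.1072]
filter1 scene 0.51 [ 0.4464 -0.3285  0.1147]
filter1 scene 0.51 [ 0.5104 -0.3177  0.1122]
rack scene 0.88 [ 0.4978 -0.3231 -0.0016]
```

View pics/scene2.png

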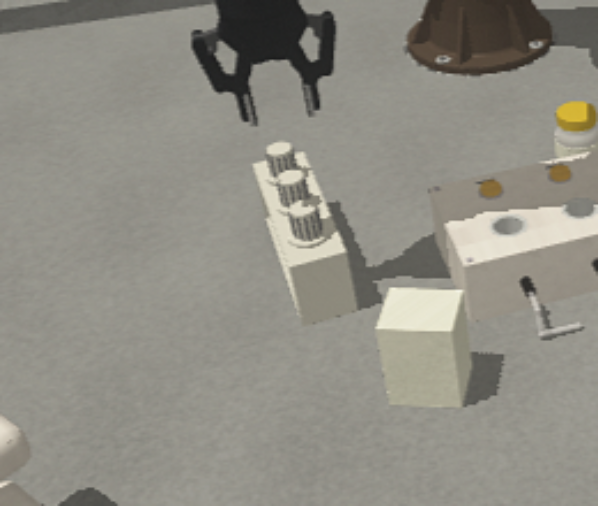

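The scene picture shows the open gripper behind the rack, with the three knobs at (281,158), (292,188) and (305,222), and all cartridges present.

{"api": "servo_tool", "payload": {"targets": [[0.06,-0.12,1,0,0.6],[0,0,1,0,0.6],[0,0,1,0,0.6],[0,0,0.9,0,0.6],[0,0,0.9,0,0.6],[0,0,0.8,0,0.6],[0,0,0,0,0.6]]}}

```text
time: 7.43
tool_pos: [0.5618, -0.3105, 0.2606]
eef_rot: [-3.139, 0.006, -0.007]
ft_force: [-0.9, -0.1, -0.9]
width: 0.051
finger_force: 0.0
```

{"api": "servo_tool", "payload": {"targets": [[0,0,0,0,0.2],[0,0,0,0,0.2],[0,0,0,0,0.2],[0,0,0,0,0.2],[0,0,0,0,0.2],[0,0,0,0,0.2]], "squeeze": 50}}

```text
time: 7.93
tool_pos: [0.5643, -0.3104, 0.2662]
eef_rot: [3.141, -0.002, -0.004]
ft_force: [-1.0, -0.5, 5.6]
width: 0.0285
finger_force: 49.7
```

{"api": "servo_tool", "payload": {"targets": [[0,0,-0.4,0,0.2],[0,0,-0.8,0,0.2],[0,0,-0.8,0,0.2],[0,0,0,0,0.2]]}}

```text
time: 8.27
tool_pos: [0.5651, -0.3106, 0.3196]
eef_rot: [3.139, -0.006, -0.003]
ft_force: [1.3, -0.4, -0.7]
width: 0.0287
finger_force: 49.4
```

```bash
python3 - <<'E'
from h import *
S()
f=grab_frame('scene'); cv2.imwrite('pics/scene3.png',cv2.resize(f[100:320,60:320],None,fx=2.3,fy=2.3)[:,:,::-1])
E
```

```text
{'time': 8.267, 'joint_pos': [-0.2, 0.37, -0.175, 0.001, -1.02, 1.767], 'tool_pos': [0.565, -0.311, 0.32], 'eef_rot': [3.139, -0.006, -0.003], 'ft_force': [1.313, -0.417, -0.661], 'ft_torque': [-0.046, -0.143, 0.013], 'finger_force': 49.447, 'width': 0.029}
```

View pics/scene3.png

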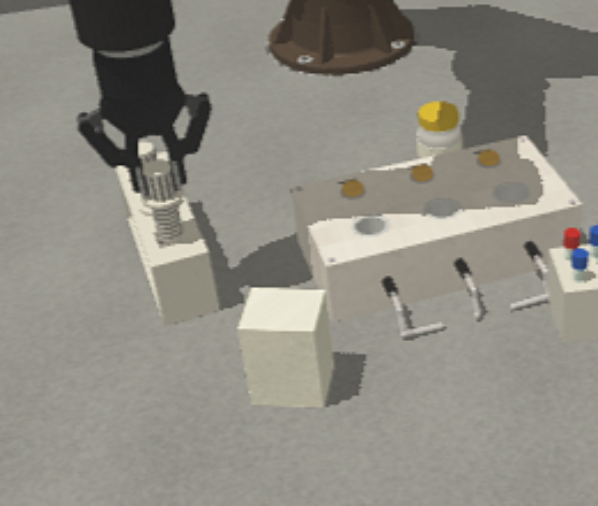

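The first cartridge is lifted, hanging clear of the rack at about (163,200). It goes to well 1.

{"api": "servo_tool", "payload": {"targets": [[0,0,-1,0,0.2],[0,0,-1,0,0.2],[0,0,-1,0,0.2],[0.32,-1,0,0,0.2],[0.32,-1,0,0,0.2],[0.32,-1,0,0,0.2],[0.32,-1,0,0,0.2],[0.32,-1,0,0,0.2]]}}

```text
time: 8.98
tool_pos: [0.6043, -0.1842, 0.3893]
eef_rot: [-3.141, 0.001, -0.005]
ft_force: [0.4, -0.2, -0.9]
width: 0.0287
finger_force: 54.2
```

{"api": "servo_tool", "payload": {"targets": [[0.32,-1,0,0,0.2],[0,-1,0,0,0.2],[0,-1,0,0,0.2],[0,-0.54,0,0,0.2],[0,0,0,0,0.2],[0,0,0,0,0.2]]}}

```text
time: 9.48
tool_pos: [0.6127, -0.0963, 0.3895]
eef_rot: [-3.142, 0.001, -0.003]
ft_force: [0.4, 0.8, -1.6]
width: 0.0285
finger_force: 54.2
```

```bash
python3 - <<'E'
from h import *
S()
f=grab_frame('scene'); cv2.imwrite('pics/scene4.png',cv2.resize(f[100:300,120:340],None,fx=2.7,fy=2.7)[:,:,::-1])
find('filter1','scene'); find('well1','scene');find('filter1','scene',f='search_frame')
E
```

```text
{'time': 9.483, 'joint_pos': [0.159, 0.28, -0.137, -0.0, -1.155, 1.41], 'tool_pos': [0.613, -0.096, 0.389], 'eef_rot': [-3.142, 0.001, -0.003], 'ft_force': [0.367, 0.808, -1.557], 'ft_torque': [-0.058, 0.054, 0.019], 'finger_force': 54.22, 'width': 0.029}
filter1 scene 0.94 [ 0.6151 -0.0951  0.1365]
filter1 scene 0.57 [ 0.5001 -0.318   0.0105]
filter1 scene 0.37 [ 0.5351 -0.0158  0.0879]
well1 scene 0.83 [ 0.612  -0.0141  0.0784]
well1 scene 0.72 [0.6032 0.0723 0.0803]
well1 scene 0.63 [ 0.6112 -0.1021  0.0783]
filter1 scene 0.72 [ 0.6267 -0.0987  0.2145]
filter1 scene 0.61 [ 0.5092 -0.3197  0.0992]
filter1 scene 0.57 [ 0.4463 -0.3272  0.1143]
```

View pics/scene4.png

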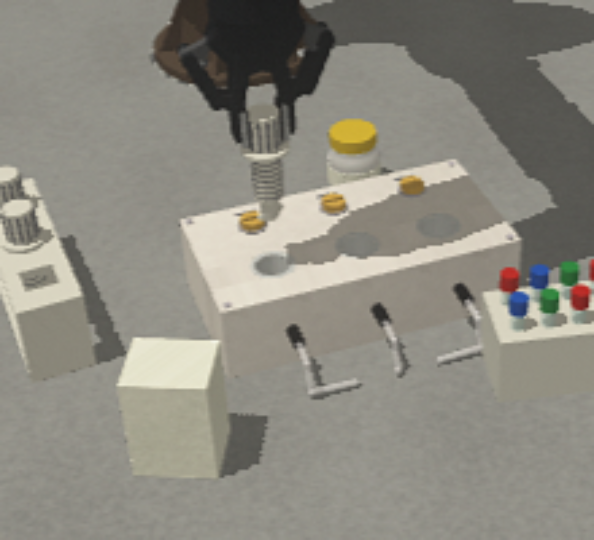

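The cartridge hangs at (268,180) above well 1, whose mouth is at (271,264). The other wells are at (357,244) and (438,225), and the valves at (251,221), (333,203) and (411,186). I will back-project these pixels.

```bash
cat >> h.py <<'E'
def pix2w(cam,u,v,z):
    i=camera_info(cam);K=np.array(i['K']);T=np.array(i['world_from_camera'])
    d=T[:3,:3]@np.array([(u-K[0,2])/K[0,0],-(v-K[1,2])/K[1,1],-1]); o=T[:3,3]
    return o+d*(z-o[2])/d[2]
def w2pix(cam,w):
    i=camera_info(cam);K=np.array(i['K']);T=np.array(i['world_from_camera'])
    c=T[:3,:3].T@(np.array(w)-T[:3,3]); return np.array([K[0,2]+K[0,0]*c[0]/-c[2],K[1,2]-K[1,1]*c[1]/-c[2]])
E
python3 - <<'E'
from h import *
a=lambda u,v:(u/2.7+120-.3,v/2.7+100-.3)
for n,u,v,z in [('w1',271,264.5,.08),('w2',357,244,.08),('w3',438,225,.08),('v1',251,221,.089),('v2',333,203,.089),('v3',411,186,.089),('nose',269,214,.142)]:
    print(n,np.round(pix2w('scene',*a(u,v),z),4))
# top view wells (no arm) from t1.png, darkest blob centroids
f=cv2.imread('pics/t1.png'); g=cv2.cvtColor(f,cv2.COLOR_BGR2GRAY); hsv=cv2.cvtColor(f,cv2.COLOR_BGR2HSV)
for n,u,v,z in [('w1',290,184,.08),('w2',257,186,.08),('w3',223,188,.08),('v1',292,211,.089),('v2',259,213,.089),('v3',225,216,.089)]:
    p=g[v-9:v+10,u-9:u+10].astype(float)
    m=(p<150) if n[0]=='w' else (hsv[v-9:v+10,u-9:u+10,1]>90)
    k,l,st,ce=cv2.connectedComponentsWithStats(m.astype(np.uint8)); j=1+np.argmax(st[1:,4])
    c=ce[j]+[u-9,v-9]; print(n,'top',np.round(c,1),st[j,4],np.round(pix2w('top',*c,z),4))
E
```

```text
w1 [ 0.6132 -0.1002  0.08  ]
w2 [ 0.6082 -0.0135  0.08  ]
w3 [0.6038 0.0713 0.08  ]
v1 [ 0.5489 -0.104   0.089 ]
v2 [ 0.5451 -0.0191  0.089 ]
v3 [0.5416 0.0645 0.089 ]
nose [ 0.6198 -0.0993  0.142 ]
w1 top [289.6 183.2] 149 [ 0.6119 -0.0969  0.08  ]
w2 top [256.6 185.6] 147 [ 0.6077 -0.0125  0.08  ]
w3 top [223.  188.2] 151 [0.6027 0.0729 0.08  ]
v1 top [291.6 207.5] 26 [ 0.5487 -0.0985  0.089 ]
v2 top [258.4 215.4] 27 [ 0.5309 -0.0147  0.089 ]
v3 top [225.  217.8] 28 [0.5268 0.0683 0.089 ]
```

{"api": "servo_tool", "payload": {"targets": [[0,0.05,0,-1,0.2],[0,0,0,-1,0.2],[0,0,0,-1,0.2],[0,0,0,-1,0.2],[0,0,0,-1,0.2],[0,0,0,-1,0.2],[0,0,0,-1,0.2],[0,0,0,-1,0.2]]}}

```text
time: 10.35
tool_pos: [0.6127, -0.0992, 0.3896]
eef_rot: [-3.141, 0.0, 0.837]
ft_force: [0.2, 0.0, -0.4]
width: 0.0286
finger_force: 54.2
```

{"api": "servo_tool", "payload": {"targets": [[0,0,0,-1,0.2],[0,0,0,-1,0.2],[0,0,0,-1,0.2],[0,0,0,-1,0.2],[0,0,0,-1,0.2],[0,0,0.8,0,0.2],[0,0,0.8,0,0.2],[0,0,0,0,0.2]]}}

```text
time: 11.02
tool_pos: [0.6114, -0.099, 0.3458]
eef_rot: [-3.136, 0.001, 1.355]
ft_force: [-1.0, -0.1, -2.5]
width: 0.0286
finger_force: 54.2
```

{"api": "servo_tool", "payload": {"targets": [[0,0,0.4,0,0.2],[0,0,0.2,0,0.2],[0,0,0.2,0,0.2],[0,0,0,0,0.2]]}}

```text
time: 11.35
tool_pos: [0.6127, -0.0983, 0.3291]
eef_rot: [-3.141, 0.0, 1.357]
ft_force: [0.1, -0.8, -1.5]
width: 0.0286
finger_force: 54.2
```

{"api": "servo_tool", "payload": {"targets": [[0,0,0.4,0,0.2],[0,0,0.4,0,0.2],[0,0,0.4,0,0.2],[0,0,0.3,0,0.2],[0,0,0,0,0.2]]}}

```text
time: 11.77
tool_pos: [0.6121, -0.0982, 0.2897]
eef_rot: [-3.138, 0.001, 1.357]
ft_force: [-0.3, -0.6, -2.1]
width: 0.0284
finger_force: 54.2
```

{"api": "servo_tool", "payload": {"targets": [[0,0,0.15,0,0.2],[0,0,0.15,0,0.2],[0,0,0,0,0.2]]}}

```text
time: 12.02
tool_pos: [0.6127, -0.0982, 0.2841]
eef_rot: [-3.141, 0.0, 1.357]
ft_force: [-0.5, -0.7, -2.1]
width: 0.028
finger_force: 54.2
```

{"api": "servo_tool", "payload": {"targets": [[0,0,0.1,0,0.2],[0,0,0.1,0,0.2],[0,0,0,0,0.2]]}}

```text
time: 12.27
tool_pos: [0.6127, -0.0982, 0.2794]
eef_rot: [-3.141, -0.0, 1.357]
ft_force: [-0.3, -0.3, -0.5]
width: 0.0285
finger_force: 54.2
```

{"api": "servo_tool", "payload": {"targets": [[0,0,0.1,0,0.2],[0,0,0,0,0.2],[0,0,0,0,0.2]]}}

```text
time: 12.52
tool_pos: [0.6128, -0.0982, 0.2771]
eef_rot: [-3.142, -0.0, 1.357]
ft_force: [0.4, -0.6, -1.2]
width: 0.0285
finger_force: 54.2
```

{"api": "servo_tool", "payload": {"targets": [[0,0,0.1,0,0.2],[0,0,0,0,0.2],[0,0,0,0,0.2]]}}

```text
time: 12.77
tool_pos: [0.6128, -0.0982, 0.2745]
eef_rot: [-3.141, 0.0, 1.357]
ft_force: [-0.2, -0.4, -1.3]
width: 0.0287
finger_force: 54.2
```

{"api": "servo_tool", "payload": {"targets": [[0,0,0.1,0,0.2],[0,0,0,0,0.2],[0,0,0,0,0.2]]}}

```text
time: 13.02
tool_pos: [0.6128, -0.0982, 0.272]
eef_rot: [-3.141, 0.0, 1.357]
ft_force: [0.8, 0.1, -0.3]
width: 0.0284
finger_force: 54.2
```

{"api": "servo_tool", "payload": {"targets": [[0,0,0.1,0,0.2],[0,0,0,0,0.2],[0,0,0,0,0.2]]}}

```text
time: 13.27
tool_pos: [0.6131, -0.0982, 0.2706]
eef_rot: [3.14, 0.0, 1.358]
ft_force: [-1.0, 0.2, 4.3]
width: 0.0282
finger_force: 54.9
```

{"api": "servo_tool", "payload": {"targets": [[0,0,0.014,1,0.2],[0,0,0.014,1,0.2],[0,0,0.014,1,0.2],[0,0,0.014,1,0.2],[0,0,0.014,1,0.2],[0,0,0.014,1,0.2],[0,0,0.014,1,0.2],[0,0,0.014,1,0.2]]}}

```text
time: 13.93
tool_pos: [0.6129, -0.098, 0.268]
eef_rot: [3.141, -0.001, 0.515]
ft_force: [-3.4, 2.2, 8.3]
width: 0.0289
finger_force: 55.1
```

{"api": "servo_tool", "payload": {"targets": [[0,0,0.014,1,0.2],[0,0,0.014,1,0.2],[0,0,0.014,1,0.2],[0,0,0.014,1,0.2],[0,0,0.014,1,0.2],[0,0,0.014,1,0.2],[0,0,0.014,1,0.2],[0,0,0.014,1,0.2]]}}

```text
time: 14.6
tool_pos: [0.6132, -0.0978, 0.2654]
eef_rot: [-3.141, -0.002, -0.323]
ft_force: [-2.8, 2.7, 8.1]
width: 0.0286
finger_force: 55.2
```

```bash
python3 -c "
from h import *
S()"
```

```text
{'time': 14.6, 'joint_pos': [0.156, 0.39, -0.286, 0.0, -0.893, 1.092], 'tool_pos': [0.613, -0.098, 0.265], 'eef_rot': [-3.141, -0.002, -0.323], 'ft_force': [-2.847, 2.661, 8.148], 'ft_torque': [1.334, 1.067, 0.046], 'finger_force': 55.224, 'width': 0.029}
```

{"api": "servo_tool", "payload": {"targets": [[0,0,0.013,1,0.2],[0,0,0.013,1,0.2],[0,0,0.013,1,0.2],[0,0,0.013,1,0.2],[0,0,0.013,1,0.2],[0,0,0.013,1,0.2]]}}

```text
time: 15.1
tool_pos: [0.6133, -0.0978, 0.2635]
eef_rot: [-3.14, -0.001, -0.951]
ft_force: [-1.8, 3.1, 7.3]
width: 0.0287
finger_force: 55.1
```

{"api": "servo_tool", "payload": {"targets": [[0,0,0.013,1,0.2],[0,0,0.013,1,0.2],[0,0,0.013,1,0.2],[0,0,0.013,1,0.2]]}}

```text
time: 15.43
tool_pos: [0.6136, -0.0977, 0.2623]
eef_rot: [-3.139, -0.0, -1.37]
ft_force: [-0.4, 4.0, 9.3]
width: 0.0285
finger_force: 55.4
```

```bash
python3 -c "
from h import *
S()"
```

```text
{'time': 15.433, 'joint_pos': [0.156, 0.393, -0.289, 0.0, -0.886, 0.045], 'tool_pos': [0.614, -0.098, 0.262], 'eef_rot': [-3.139, -0.0, -1.37], 'ft_force': [-0.377, 3.974, 9.305], 'ft_torque': [1.675, 0.724, 0.126], 'finger_force': 55.391, 'width': 0.028}
```

{"api": "servo_tool", "payload": {"targets": [[0,0,0.013,1,0.2],[0,0,0.013,1,0.2],[0,0,0.013,1,0.2],[0,0,0,0,0.2]]}}

```text
time: 15.77
tool_pos: [0.6137, -0.0974, 0.2622]
eef_rot: [-3.138, 0.001, -1.685]
ft_force: [-2.9, 5.6, 13.9]
width: 0.0288
finger_force: 55.9
```

```bash
python3 -c "
from h import *
S()"
```

```text
{'time': 15.767, 'joint_pos': [0.156, 0.393, -0.289, 0.0, -0.885, -0.271], 'tool_pos': [0.614, -0.097, 0.262], 'eef_rot': [-3.138, 0.001, -1.685], 'ft_force': [-2.932, 5.551, 13.869], 'ft_torque': [2.157, 1.511, 0.009], 'finger_force': 55.888, 'width': 0.029}
```

{"api": "servo_tool", "payload": {"targets": [[0,0,0.013,1,0.2],[0,0,0.013,1,0.2],[0,0,0.013,1,0.2],[0,0,0,0,0.2]]}}

```text
time: 16.1
tool_pos: [0.6139, -0.0971, 0.262]
eef_rot: [-3.138, 0.002, -1.998]
ft_force: [-4.6, 7.4, 19.4]
width: 0.0288
finger_force: 56.5
```

```bash
python3 -c "
from h import *
S()"
```

```text
{'time': 16.1, 'joint_pos': [0.157, 0.393, -0.289, 0.0, -0.883, -0.585], 'tool_pos': [0.614, -0.097, 0.262], 'eef_rot': [-3.138, 0.002, -1.998], 'ft_force': [-4.588, 7.384, 19.385], 'ft_torque': [3.029, 2.094, 0.084], 'finger_force': 56.514, 'width': 0.029}
```

{"api": "servo_tool", "payload": {"targets": [[0,0,-0.12,0,0.2],[0,0,0,0,0.6],[0,0,0,0,0.6],[0,0,0,0,0.6],[0,0,0,0,0.6],[0,0,-0.4,0,0.6],[0,0,-0.8,0,0.6],[0,0,-1,0,0.6]]}}

```text
time: 16.77
tool_pos: [0.6123, -0.0984, 0.3166]
eef_rot: [3.139, -0.002, -1.994]
ft_force: [-0.0, -0.0, -0.6]
width: 0.0513
finger_force: 0.0
```

{"api": "servo_tool", "payload": {"targets": [[0,0,-1,-1,0.6],[0,0,-1,-1,0.6],[0,0,-1,-1,0.6],[0,0,-0.4,-1,0.6],[0,0,0,-1,0.6],[0,0,0,-1,0.6],[0,0,0,-1,0.6],[0,0,0,-1,0.6]]}}

```text
time: 17.43
tool_pos: [0.6126, -0.0984, 0.4029]
eef_rot: [-3.141, -0.0, -1.151]
ft_force: [0.0, 0.4, 0.1]
width: 0.0508
finger_force: 0.0
```

{"api": "servo_tool", "payload": {"targets": [[0,0,0,-1,0.6],[0,0,0,-1,0.6],[0,0,0,-1,0.6],[0,0,0,-1,0.6],[0,0,0,-1,0.6],[0,0,0,-1,0.6],[0,0,0,-1,0.6],[0,0,0,-1,0.6]]}}

```text
time: 18.1
tool_pos: [0.6126, -0.0984, 0.4028]
eef_rot: [-3.142, -0.0, -0.313]
ft_force: [1.2, -0.1, -0.2]
width: 0.0508
finger_force: 0.0
```

{"api": "servo_tool", "payload": {"targets": [[0,0,0,-1,0.6],[0,0,0,-1,0.6],[0,0,0,-1,0.6],[0,0,0,0,0.6]]}}

```text
time: 18.43
tool_pos: [0.6127, -0.0984, 0.4028]
eef_rot: [3.141, -0.001, 0.0]
ft_force: [-0.1, 0.8, -0.8]
width: 0.0514
finger_force: 0.0
```

```bash
python3 - <<'E'
from h import *
S()
f=grab_frame('scene'); cv2.imwrite('pics/scene5.png',cv2.resize(f[100:300,90:340],None,fx=2.6,fy=2.6)[:,:,::-1])
find('filter1','scene');find('filter1','scene',f='search_frame');find('rack','scene')
f=grab_frame('top'); find('filter1','top');find('rack','top')
E
```

```text
{'time': 18.433, 'joint_pos': [0.155, 0.271, -0.118, 0.0, -1.181, 1.416], 'tool_pos': [0.613, -0.098, 0.403], 'eef_rot': [3.141, -0.001, 0.0], 'ft_force': [-0.067, 0.763, -0.762], 'ft_torque': [0.032, -0.001, -0.023], 'finger_force': 0.0, 'width': 0.051}
filter1 scene 0.7 [ 0.4994 -0.319   0.0107]
filter1 scene 0.83 [ 0.5095 -0.3204  0.1001]
filter1 scene 0.67 [ 0.6264 -0.1002  0.104 ]
filter1 scene 0.48 [ 0.4455 -0.3281  0.1158]
rack scene 0.81 [ 0.4975 -0.3217 -0.0009]
filter1 top 0.83 [ 0.4991 -0.3182  0.0138]
filter1 top 0.64 [ 0.4339 -0.3263  0.0138]
filter1 top 0.62 [0.6092 0.0713 0.0805]
rack top 0.88 [ 0.4988 -0.3189 -0.0011]
```

View pics/scene5.png

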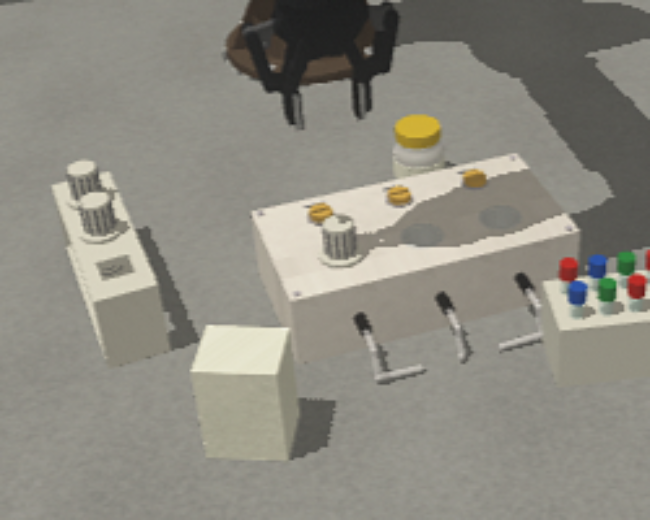

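The first cartridge sits home in well 1, flange on the deck at (341,258), upright. The second one is in the middle hole at (97,215).

{"api": "servo_tool", "payload": {"targets": [[-0.5,0.98,0,0,0.6],[-0.5,0.98,0,0,0.6],[-0.5,0.98,0,0,0.6],[-0.5,0.98,0,0,0.6],[-0.5,0.98,0,0,0.6],[-0.5,0.98,0,0,0.6],[-0.5,0.98,0,0,0.6],[-0.5,0.98,0,0,0.6]]}}

```text
time: 19.45
tool_pos: [0.5112, -0.2948, 0.4021]
eef_rot: [3.141, -0.0, -0.005]
ft_force: [1.1, -0.2, -0.3]
width: 0.051
finger_force: 0.0
```

{"api": "servo_tool", "payload": {"targets": [[-0.52,0.94,0,0,0.6],[0,0,1,0,0.6],[0,0,1,0,0.6],[0,0,1,0,0.6],[0,0,1,0,0.6],[0,0,0.8,0,0.6],[0,0,0,0,0.6],[0,0,0,0,0.6]]}}

```text
time: 20.12
tool_pos: [0.4988, -0.3172, 0.2814]
eef_rot: [-3.141, 0.002, -0.005]
ft_force: [-0.1, 0.4, 0.7]
width: 0.0512
finger_force: 0.0
```

```bash
python3 -c "
from h import *
S()"
```

```text
{'time': 20.117, 'joint_pos': [-0.236, 0.33, -0.336, 0.0, -0.907, 1.802], 'tool_pos': [0.499, -0.317, 0.281], 'eef_rot': [-3.141, 0.002, -0.005], 'ft_force': [-0.1, 0.358, 0.721], 'ft_torque': [-0.02, -0.076, 0.01], 'finger_force': 0.0, 'width': 0.051}
```

Down to grasp height, grip, lift, and then over to well 2 (.609,-.0123).

{"api": "servo_tool", "payload": {"targets": [[0,0,0.6,0,0.6],[0,0,0,0,0.6],[0,0,0,0,0.2],[0,0,0,0,0.2],[0,0,0,0,0.2],[0,0,0,0,0.2],[0,0,0,0,0.2],[0,0,0,0,0.2]]}}

```text
time: 20.78
tool_pos: [0.4994, -0.3174, 0.2687]
eef_rot: [3.14, -0.002, -0.004]
ft_force: [-1.1, 0.9, 6.1]
width: 0.0286
finger_force: 49.4
```

{"api": "servo_tool", "payload": {"targets": [[0,0,-0.4,0,0.2],[0,0,-0.8,0,0.2],[0,0,-1,0,0.2],[0,0,-1,0,0.2],[0,0,-1,0,0.2],[0,0,-0.8,0,0.2],[0,0,0,0,0.2],[0,0,0,0,0.2]]}}

```text
time: 21.45
tool_pos: [0.4988, -0.3172, 0.3941]
eef_rot: [3.141, -0.003, -0.004]
ft_force: [-0.4, 0.8, -1.3]
width: 0.0288
finger_force: 50.1
```

{"api": "servo_tool", "payload": {"targets": [[0.34,-0.94,0,0,0.2],[0.34,-0.94,0,0,0.2],[0.34,-0.94,0,0,0.2],[0.34,-0.94,0,0,0.2],[0.34,-0.94,0,0,0.2],[0.34,-0.94,0,0,0.2],[0.34,-0.94,0,0,0.2],[0.34,-0.94,0,0,0.2]]}}

```text
time: 22.12
tool_pos: [0.5675, -0.1282, 0.3911]
eef_rot: [-3.141, 0.002, -0.004]
ft_force: [0.4, -0.8, -1.2]
width: 0.0289
finger_force: 50.1
```

{"api": "servo_tool", "payload": {"targets": [[0.34,-0.94,0,0,0.2],[0.34,-0.94,0,0,0.2],[0.34,-0.94,0,0,0.2],[0.34,-0.94,0,0,0.2],[0.34,-0.94,0,0,0.2],[0,0,0,-1,0.2],[0,0,0,-1,0.2],[0,0,0,-1,0.2]]}}

```text
time: 22.78
tool_pos: [0.6104, -0.0114, 0.3907]
eef_rot: [-3.141, 0.002, 0.316]
ft_force: [-0.8, -0.4, -1.4]
width: 0.0282
finger_force: 50.1
```

{"api": "servo_tool", "payload": {"targets": [[0,0,0,-1,0.2],[0,0,0,-1,0.2],[0,0,0,-1,0.2],[0,0,0,-1,0.2],[0,0,0,-1,0.2],[0,0,0,-1,0.2],[0,0,0,-1,0.2],[0,0,0,-1,0.2]]}}

```text
time: 23.45
tool_pos: [0.6102, -0.0122, 0.3909]
eef_rot: [-3.14, 0.001, 1.153]
ft_force: [0.2, -1.3, -2.1]
width: 0.0285
finger_force: 50.1
```

{"api": "servo_tool", "payload": {"targets": [[0,0,0,-1,0.2],[0,0,0,-1,0.2],[0,0,0,-1,0.2],[0,0,0,-1,0.2],[0,0,0,0,0.2],[0,0,0,0,0.2]]}}

```text
time: 23.95
tool_pos: [0.6104, -0.0122, 0.3912]
eef_rot: [-3.14, 0.0, 1.563]
ft_force: [-0.4, 0.6, -0.4]
width: 0.0282
finger_force: 50.1
```

```bash
python3 - <<'E'
from h import *
S()
grab_frame('scene'); find('filter1','scene',1)
E
```

```text
{'time': 23.95, 'joint_pos': [0.299, 0.263, -0.156, -0.0, -1.153, 2.835], 'tool_pos': [0.61, -0.012, 0.391], 'eef_rot': [-3.14, 0.0, 1.563], 'ft_force': [-0.397, 0.616, -0.433], 'ft_torque': [-0.004, 0.071, 0.047], 'finger_force': 50.084, 'width': 0.028}
filter1 scene 0.92 [ 0.608  -0.0113  0.1345]
```

{"api": "servo_tool", "payload": {"targets": [[0,0,0.8,0,0.2],[0,0,0.8,0,0.2],[0,0,0.6,0,0.2],[0,0,0.3,0,0.2],[0,0,0,0,0.2]]}}

```text
time: 24.47
tool_pos: [0.6101, -0.0122, 0.3274]
eef_rot: [-3.138, 0.001, 1.565]
ft_force: [0.4, 0.1, -0.3]
width: 0.0286
finger_force: 50.1
```

{"api": "servo_tool", "payload": {"targets": [[0,0,0.4,0,0.2],[0,0,0.4,0,0.2],[0,0,0.4,0,0.2],[0,0,0.3,0,0.2],[0,0,0,0,0.2],[0,0,0,0,0.2]]}}

```text
time: 24.97
tool_pos: [0.6106, -0.0122, 0.2913]
eef_rot: [-3.141, 0.0, 1.566]
ft_force: [-0.2, 0.6, -0.5]
width: 0.0286
finger_force: 51.6
```

{"api": "servo_tool", "payload": {"targets": [[0,0,0.1,0,0.2],[0,0,0.1,0,0.2],[0,0,0,0,0.2]]}}

```text
time: 25.22
tool_pos: [0.6106, -0.0122, 0.2867]
eef_rot: [-3.142, -0.0, 1.566]
ft_force: [-0.8, 0.3, -1.2]
width: 0.0283
finger_force: 51.6
```

{"api": "servo_tool", "payload": {"targets": [[0,0,0.1,0,0.2],[0,0,0,0,0.2],[0,0,0,0,0.2]]}}

```text
time: 25.47
tool_pos: [0.6107, -0.0122, 0.2844]
eef_rot: [-3.142, 0.0, 1.567]
ft_force: [0.3, 0.4, -1.6]
width: 0.0284
finger_force: 51.6
```

{"api": "servo_tool", "payload": {"targets": [[0,0,0.1,0,0.2],[0,0,0,0,0.2],[0,0,0,0,0.2]]}}

```text
time: 25.72
tool_pos: [0.6106, -0.0122, 0.2817]
eef_rot: [-3.141, 0.0, 1.567]
ft_force: [0.6, 0.5, -1.7]
width: 0.029
finger_force: 51.6
```

{"api": "servo_tool", "payload": {"targets": [[0,0,0.1,0,0.2],[0,0,0,0,0.2],[0,0,0,0,0.2]]}}

```text
time: 25.97
tool_pos: [0.6107, -0.0121, 0.2794]
eef_rot: [3.142, -0.0, 1.567]
ft_force: [0.0, 0.3, -1.0]
width: 0.0286
finger_force: 51.9
```

{"api": "servo_tool", "payload": {"targets": [[0,0,0.1,0,0.2],[0,0,0,0,0.2],[0,0,0,0,0.2]]}}

```text
time: 26.22
tool_pos: [0.611, -0.0121, 0.2785]
eef_rot: [3.14, 0.0, 1.567]
ft_force: [-2.6, 1.7, 11.8]
width: 0.0285
finger_force: 53.0
```

{"api": "servo_tool", "payload": {"targets": [[0,0,0.008,1,0.2],[0,0,0.012,1,0.2],[0,0,0.013,1,0.2],[0,0,0.013,1,0.2],[0,0,0.013,1,0.2],[0,0,0.013,1,0.2],[0,0,0.013,1,0.2],[0,0,0.013,1,0.2]]}}

```text
time: 26.88
tool_pos: [0.611, -0.0122, 0.2758]
eef_rot: [3.14, -0.001, 0.724]
ft_force: [-1.8, -0.4, 6.9]
width: 0.0285
finger_force: 52.5
```

{"api": "servo_tool", "payload": {"targets": [[0,0,0.013,1,0.2],[0,0,0.013,1,0.2],[0,0,0.013,1,0.2],[0,0,0.013,1,0.2],[0,0,0.013,1,0.2],[0,0,0.013,1,0.2],[0,0,0.013,1,0.2],[0,0,0.013,1,0.2]]}}

```text
time: 27.55
tool_pos: [0.6106, -0.0122, 0.2735]
eef_rot: [3.141, -0.001, -0.113]
ft_force: [-5.1, 1.1, 12.8]
width: 0.0282
finger_force: 53.1
```

{"api": "servo_tool", "payload": {"targets": [[0,0,0.013,1,0.2],[0,0,0.013,1,0.2],[0,0,0.013,1,0.2],[0,0,0.013,1,0.2],[0,0,0.013,1,0.2],[0,0,0.013,1,0.2],[0,0,0.013,1,0.2],[0,0,0.013,1,0.2]]}}

```text
time: 28.22
tool_pos: [0.6103, -0.0124, 0.2709]
eef_rot: [3.141, -0.0, -0.951]
ft_force: [-6.1, 0.8, 13.3]
width: 0.0284
finger_force: 53.1
```

{"api": "servo_tool", "payload": {"targets": [[0,0,0.012,1,0.2],[0,0,0.012,1,0.2],[0,0,0.012,1,0.2],[0,0,0.012,1,0.2],[0,0,0.012,1,0.2],[0,0,0.012,1,0.2],[0,0,0.012,1,0.2],[0,0,0.012,1,0.2]]}}

```text
time: 28.88
tool_pos: [0.6102, -0.0122, 0.268]
eef_rot: [3.141, -0.0, -1.789]
ft_force: [-4.6, 2.0, 10.6]
width: 0.0284
finger_force: 52.9
```

{"api": "servo_tool", "payload": {"targets": [[0,0,0.013,1,0.2],[0,0,0.013,1,0.2],[0,0,0.013,1,0.2],[0,0,0.013,1,0.2],[0,0,0.013,1,0.2],[0,0,0.013,1,0.2],[0,0,0.013,1,0.2],[0,0,0.013,1,0.2]]}}

```text
time: 29.55
tool_pos: [0.6104, -0.0121, 0.2652]
eef_rot: [3.142, -0.0, -2.627]
ft_force: [-5.3, 2.2, 11.0]
width: 0.0285
finger_force: 52.7
```

{"api": "servo_tool", "payload": {"targets": [[0,0,0.013,1,0.2],[0,0,0.013,1,0.2],[0,0,0.013,1,0.2],[0,0,0,0,0.2]]}}

```text
time: 29.88
tool_pos: [0.6104, -0.0119, 0.2648]
eef_rot: [-3.142, 0.0, -2.942]
ft_force: [-6.8, 1.0, 12.8]
width: 0.0287
finger_force: 53.0
```

```bash
python3 -c "
from h import *
S()"
```

```text
{'time': 29.883, 'joint_pos': [0.3, 0.376, -0.31, 0.0, -0.885, -1.672], 'tool_pos': [0.61, -0.012, 0.265], 'eef_rot': [-3.142, 0.0, -2.942], 'ft_force': [-6.843, 1.011, 12.789], 'ft_torque': [0.532, 2.304, 0.028], 'finger_force': 53.013, 'width': 0.029}
```

{"api": "servo_tool", "payload": {"targets": [[0,0,0.013,1,0.2],[0,0,0.013,1,0.2],[0,0,0.013,1,0.2],[0,0,0.013,1,0.2],[0,0,0.013,1,0.2],[0,0,0,0,0.2]]}}

```text
time: 30.38
tool_pos: [0.6103, -0.0123, 0.2646]
eef_rot: [-3.141, 0.001, 2.818]
ft_force: [-10.9, 1.2, 23.7]
width: 0.0287
finger_force: 54.2
```

{"api": "servo_tool", "payload": {"targets": [[0,0,-0.14,0,0.2],[0,0,0,0,0.6],[0,0,0,0,0.6],[0,0,0,0,0.6],[0,0,0,0,0.6],[0,0,-0.4,0,0.6],[0,0,-0.8,0,0.6],[0,0,-1,0,0.6]]}}

```text
time: 31.05
tool_pos: [0.6103, -0.0123, 0.3199]
eef_rot: [-3.14, -0.003, 2.823]
ft_force: [0.5, -0.5, 0.6]
width: 0.0512
finger_force: 0.0
```

{"api": "servo_tool", "payload": {"targets": [[0,0,-1,-1,0.6],[0,0,-1,-1,0.6],[0,0,-1,-1,0.6],[0,0,-0.4,-1,0.6],[0,0,0,-1,0.6],[0,0,0,-1,0.6],[0,0,0,-1,0.6],[0,0,0,-1,0.6]]}}

```text
time: 31.72
tool_pos: [0.6107, -0.0122, 0.4062]
eef_rot: [-3.141, 0.001, -2.617]
ft_force: [-0.1, -0.0, 0.1]
width: 0.0513
finger_force: 0.0
```

{"api": "servo_tool", "payload": {"targets": [[0,0,0,-1,0.6],[0,0,0,-1,0.6],[0,0,0,-1,0.6],[0,0,0,-1,0.6],[0,0,0,-1,0.6],[0,0,0,-1,0.6],[0,0,0,-1,0.6],[0,0,0,-1,0.6]]}}

```text
time: 32.38
tool_pos: [0.6107, -0.0122, 0.4061]
eef_rot: [-3.141, 0.0, -1.779]
ft_force: [-0.4, -0.1, 0.0]
width: 0.0513
finger_force: 0.0
```

{"api": "servo_tool", "payload": {"targets": [[0,0,0,-1,0.6],[0,0,0,-1,0.6],[0,0,0,-1,0.6],[0,0,0,-1,0.6],[0,0,0,-1,0.6],[0,0,0,-1,0.6],[0,0,0,-1,0.6],[0,0,0,-1,0.6]]}}

```text
time: 33.05
tool_pos: [0.6107, -0.0122, 0.4061]
eef_rot: [-3.141, -0.0, -0.941]
ft_force: [-0.5, -0.0, 0.9]
width: 0.0515
finger_force: 0.0
```

{"api": "servo_tool", "payload": {"targets": [[0,0,0,-1,0.6],[0,0,0,-1,0.6],[0,0,0,-1,0.6],[0,0,0,-1,0.6],[0,0,0,-1,0.6],[0,0,0,-1,0.6],[0,0,0,-1,0.6],[0,0,0,-1,0.6]]}}

```text
time: 33.72
tool_pos: [0.6107, -0.0122, 0.4061]
eef_rot: [-3.141, -0.001, -0.104]
ft_force: [-0.6, -0.2, 0.1]
width: 0.0511
finger_force: 0.0
```

{"api": "servo_tool", "payload": {"targets": [[0,0,0,-1,0.6],[0,0,0,0,0.6],[0,0,0,0,0.6]]}}

```text
time: 33.97
tool_pos: [0.6107, -0.0122, 0.4058]
eef_rot: [-3.141, -0.001, -0.007]
ft_force: [0.6, 0.2, -0.4]
width: 0.051
finger_force: 0.0
```

```bash
python3 - <<'E'
from h import *
S()
f=grab_frame('scene')
find('filter1','scene');find('filter1','scene',f='search_frame');find('rack','scene')
f=grab_frame('top'); cv2.imwrite('pics/top6.png',cv2.resize(f[140:300,180:420],None,fx=2.5,fy=2.5)[:,:,::-1]); find('filter1','top');find('rack','top')
E
```

```text
{'time': 33.967, 'joint_pos': [0.3, 0.253, -0.135, 0.0, -1.182, 1.264], 'tool_pos': [0.611, -0.012, 0.406], 'eef_rot': [-3.141, -0.001, -0.007], 'ft_force': [0.589, 0.202, -0.403], 'ft_torque': [0.04, 0.045, 0.006], 'finger_force': 0.0, 'width': 0.051}
filter1 scene 0.55 [ 0.4135 -0.2996  0.0132]
filter1 scene 0.77 [ 0.4262 -0.2984  0.1015]
filter1 scene 0.77 [ 0.6184 -0.0157  0.1004]
filter1 scene 0.69 [ 0.6257 -0.0998  0.1034]
rack scene 0.65 [ 0.4752 -0.2987 -0.004 ]
rack scene 0.36 [ 0.5403 -0.1011  0.0896]
filter1 top 0.7 [0.6062 0.0731 0.0794]
filter1 top 0.66 [ 0.4157 -0.301   0.0119]
filter1 top 0.57 [ 0.6107 -0.011   0.0095]
rack top 0.97 [ 0.4776 -0.2937  0.0039]
rack top 0.34 [ 0.7504 -0.22   -0.0036]
```

View pics/top6.png

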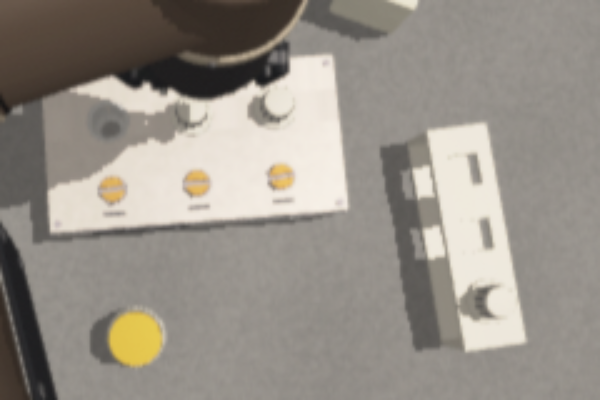

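The top view shows the rack knocked: now at about (475,235), last cartridge at (493,302). Wells 1 and 2 are filled, all the valves still at zero.

{"api": "servo_tool", "payload": {"targets": [[-0.65,0.96,0,0,0.6],[-0.65,0.96,0,0,0.6],[-0.65,0.96,0,0,0.6],[-0.65,0.96,0,0,0.6],[-0.65,0.96,0,0,0.6],[-0.65,0.96,0,0,0.6],[-0.65,0.96,0,0,0.6],[-0.65,0.96,0,0,0.6]]}}

```text
time: 34.98
tool_pos: [0.4788, -0.2046, 0.4054]
eef_rot: [3.142, -0.0, -0.005]
ft_force: [-0.2, -0.7, -0.8]
width: 0.0511
finger_force: 0.0
```

{"api": "servo_tool", "payload": {"targets": [[-0.65,0.96,0,0,0.6],[-0.65,0.96,0,0,0.6],[-0.65,0.96,0,0,0.6],[-0.64,0.98,0,0,0.6],[0,0,1,0,0.6],[0,0,1,0,0.6],[0,0,1,0,0.6],[0,0,0,0,0.6]]}}

```text
time: 35.65
tool_pos: [0.4129, -0.2994, 0.3259]
eef_rot: [-3.139, 0.006, -0.006]
ft_force: [-1.2, 0.8, -0.1]
width: 0.0514
finger_force: 0.0
```

```bash
python3 - <<'E'
from h import *
S()
f=grab_frame('scene');find('filter1','scene');find('filter1','scene',f='search_frame')
E
```

```text
{'time': 35.65, 'joint_pos': [-0.242, 0.159, -0.454, -0.002, -0.965, 1.808], 'tool_pos': [0.413, -0.299, 0.326], 'eef_rot': [-3.139, 0.006, -0.006], 'ft_force': [-1.187, 0.76, -0.091], 'ft_torque': [0.129, 0.143, 0.02], 'finger_force': 0.0, 'width': 0.051}
filter1 scene 0.67 [ 0.415  -0.2996  0.0118]
filter1 scene 0.74 [ 0.4246 -0.3011  0.1011]
filter1 scene 0.74 [ 0.6146 -0.013   0.1032]
filter1 scene 0.57 [ 0.628  -0.0957  0.1025]
```

{"api": "servo_tool", "payload": {"targets": [[0,0,1,0,0.6],[0,0,0.9,0,0.6],[0,0,0.6,0,0.6],[0,0,0,0,0.6],[0,0,0,0,0.6]]}}

```text
time: 36.22
tool_pos: [0.4154, -0.2999, 0.2688]
eef_rot: [3.141, -0.001, -0.004]
ft_force: [0.4, -0.3, 0.1]
width: 0.0511
finger_force: 0.0
```

{"api": "servo_tool", "payload": {"targets": [[0,0,0,0,0.2],[0,0,0,0,0.2],[0,0,0,0,0.2],[0,0,0,0,0.2],[0,0,0,0,0.2],[0,0,0,0,0.2]]}}

```text
time: 36.72
tool_pos: [0.4155, -0.3001, 0.2698]
eef_rot: [3.14, -0.003, -0.004]
ft_force: [-0.5, 0.3, 5.6]
width: 0.0284
finger_force: 48.9
```

{"api": "servo_tool", "payload": {"targets": [[0,0,-0.4,0,0.2],[0,0,-0.8,0,0.2],[0,0,-1,0,0.2],[0,0,-1,0,0.2],[0,0,-1,0,0.2],[0,0,-0.8,0,0.2],[0,0,0,0,0.2],[0,0,0,0,0.2]]}}

```text
time: 37.38
tool_pos: [0.4147, -0.2998, 0.395]
eef_rot: [3.141, -0.004, -0.004]
ft_force: [0.4, 0.4, -1.3]
width: 0.0287
finger_force: 50.2
```

{"api": "servo_tool", "payload": {"targets": [[0.5,-1,0,0,0.2],[0.5,-1,0,0,0.2],[0.5,-1,0,0,0.2],[0.5,-1,0,0,0.2],[0.5,-1,0,0,0.2],[0.5,-1,0,0,0.2],[0.5,-1,0,0,0.2],[0.5,-1,0,0,0.2]]}}

```text
time: 38.05
tool_pos: [0.5155, -0.0989, 0.3921]
eef_rot: [-3.141, 0.001, -0.004]
ft_force: [0.9, -0.6, -0.3]
width: 0.0284
finger_force: 50.1
```

{"api": "servo_tool", "payload": {"targets": [[0.5,-1,0,0,0.2],[0.5,-1,0,0,0.2],[0.5,-1,0,0,0.2],[0.5,-1,0,0,0.2],[0.5,-1,0,0,0.2],[0.5,-1,0,0,0.2],[0.5,-0.9,0,0,0.2],[0,0,0,0,0.2]]}}

```text
time: 38.72
tool_pos: [0.6053, 0.0753, 0.3913]
eef_rot: [3.141, 0.001, -0.002]
ft_force: [1.0, -0.9, -1.0]
width: 0.0285
finger_force: 50.1
```

{"api": "servo_tool", "payload": {"targets": [[0,0,0,-1,0.2],[0,0,0,-1,0.2],[0,0,0,-1,0.2],[0,0,0,-1,0.2],[0,0,0,-1,0.2],[0,0,0,-1,0.2],[0,0,0,-1,0.2],[0,0,0,-1,0.2]]}}

```text
time: 39.38
tool_pos: [0.6033, 0.0716, 0.3919]
eef_rot: [-3.141, 0.001, 0.838]
ft_force: [0.2, -1.0, -0.3]
width: 0.0286
finger_force: 50.2
```

{"api": "servo_tool", "payload": {"targets": [[0,0,0,-1,0.2],[0,0,0,-1,0.2],[0,0,0,-1,0.2],[0,0,0,-1,0.2],[0,0,0,-1,0.2],[0,0,0,-1,0.2],[0,0,0,-1,0.2],[0,0,0,0,0.2]]}}

```text
time: 40.05
tool_pos: [0.6034, 0.0716, 0.392]
eef_rot: [-3.14, 0.0, 1.571]
ft_force: [0.3, -0.5, -0.4]
width: 0.0288
finger_force: 50.2
```

```bash
python3 - <<'E'
from h import *
S()
grab_frame('scene'); find('filter1','scene',1)
E
```

```text
{'time': 40.05, 'joint_pos': [0.439, 0.258, -0.161, -0.0, -1.153, 2.703], 'tool_pos': [0.603, 0.072, 0.392], 'eef_rot': [-3.14, 0.0, 1.571], 'ft_force': [0.291, -0.511, -0.395], 'ft_torque': [0.106, -0.019, -0.001], 'finger_force': 50.158, 'width': 0.029}
filter1 scene 0.55 [0.6067 0.0715 0.1308]
```

{"api": "servo_tool", "payload": {"targets": [[0.04,0.04,0.8,0,0.2],[0,0,0.8,0,0.2],[0,0,0.6,0,0.2],[0,0,0.3,0,0.2],[0,0,0,0,0.2]]}}

```text
time: 40.57
tool_pos: [0.6042, 0.0726, 0.3281]
eef_rot: [-3.138, 0.001, 1.564]
ft_force: [-0.7, 0.2, -0.5]
width: 0.0285
finger_force: 50.2
```

{"api": "servo_tool", "payload": {"targets": [[0,0,0.4,0,0.2],[0,0,0.4,0,0.2],[0,0,0.4,0,0.2],[0,0,0.4,0,0.2],[0,0,0.1,0,0.2],[0,0,0,0,0.2],[0,0,0,0,0.2]]}}

```text
time: 41.15
tool_pos: [0.605, 0.0729, 0.2876]
eef_rot: [-3.141, 0.0, 1.567]
ft_force: [-0.2, -0.3, -0.1]
width: 0.0287
finger_force: 50.2
```

{"api": "servo_tool", "payload": {"targets": [[0,0,0.1,0,0.2],[0,0,0,0,0.2],[0,0,0,0,0.2]]}}

```text
time: 41.4
tool_pos: [0.6049, 0.0729, 0.2854]
eef_rot: [3.141, -0.0, 1.567]
ft_force: [0.8, -0.6, -0.5]
width: 0.0283
finger_force: 50.2
```

{"api": "servo_tool", "payload": {"targets": [[0,0,0.1,0,0.2],[0,0,0,0,0.2],[0,0,0,0,0.2]]}}

```text
time: 41.65
tool_pos: [0.6047, 0.0728, 0.2826]
eef_rot: [-3.141, 0.0, 1.566]
ft_force: [0.5, 0.1, -0.5]
width: 0.0285
finger_force: 50.2
```

{"api": "servo_tool", "payload": {"targets": [[0,0,0.1,0,0.2],[0,0,0,0,0.2],[0,0,0,0,0.2]]}}

```text
time: 41.9
tool_pos: [0.6048, 0.0729, 0.28]
eef_rot: [-3.141, -0.0, 1.567]
ft_force: [0.5, -0.0, -0.6]
width: 0.0286
finger_force: 50.2
```

{"api": "servo_tool", "payload": {"targets": [[0,0,0.1,0,0.2],[0,0,0,0,0.2],[0,0,0,0,0.2]]}}

```text
time: 42.15
tool_pos: [0.6048, 0.0729, 0.2775]
eef_rot: [-3.142, -0.0, 1.567]
ft_force: [0.4, 1.3, -0.5]
width: 0.0284
finger_force: 50.2
```

{"api": "servo_tool", "payload": {"targets": [[0,0,0.08,0,0.2],[0,0,0,0,0.2],[0,0,0,0,0.2]]}}

```text
time: 42.4
tool_pos: [0.6048, 0.0729, 0.2755]
eef_rot: [-3.142, -0.0, 1.567]
ft_force: [-0.3, 1.3, -1.3]
width: 0.0284
finger_force: 50.2
```

{"api": "servo_tool", "payload": {"targets": [[0,0,0.08,0,0.2],[0,0,0,0,0.2],[0,0,0,0,0.2]]}}

```text
time: 42.65
tool_pos: [0.6048, 0.0729, 0.2735]
eef_rot: [-3.141, -0.0, 1.567]
ft_force: [0.8, 1.3, -1.6]
width: 0.0286
finger_force: 50.2
```

{"api": "servo_tool", "payload": {"targets": [[0,0,0.08,0,0.2],[0,0,0,0,0.2],[0,0,0,0,0.2]]}}

```text
time: 42.9
tool_pos: [0.605, 0.0729, 0.2727]
eef_rot: [3.141, -0.0, 1.567]
ft_force: [-2.6, 1.9, 6.4]
width: 0.0283
finger_force: 50.9
```

{"api": "servo_tool", "payload": {"targets": [[0,0,0.04,0,0.2],[0,0,0,0,0.2],[0,0,0,0,0.2]]}}

```text
time: 43.15
tool_pos: [0.605, 0.073, 0.2725]
eef_rot: [3.14, -0.0, 1.567]
ft_force: [-4.2, 1.8, 12.0]
width: 0.0284
finger_force: 51.8
```

{"api": "servo_tool", "payload": {"targets": [[0,0,0.01,1,0.2],[0,0,0.012,1,0.2],[0,0,0.013,1,0.2],[0,0,0.013,1,0.2],[0,0,0.013,1,0.2],[0,0,0.013,1,0.2],[0,0,0.013,1,0.2],[0,0,0.013,1,0.2]]}}

```text
time: 43.82
tool_pos: [0.6059, 0.0733, 0.2702]
eef_rot: [3.139, -0.004, 0.725]
ft_force: [0.1, 0.6, 8.4]
width: 0.0287
finger_force: 51.1
```

{"api": "servo_tool", "payload": {"targets": [[0,0,0.013,1,0.2],[0,0,0.013,1,0.2],[0,0,0.013,1,0.2],[0,0,0.013,1,0.2],[0,0,0.013,1,0.2],[0,0,0.013,1,0.2],[0,0,0.013,1,0.2],[0,0,0.013,1,0.2]]}}

```text
time: 44.48
tool_pos: [0.6059, 0.0728, 0.2674]
eef_rot: [-3.141, -0.004, -0.113]
ft_force: [-0.8, 0.2, 10.3]
width: 0.029
finger_force: 51.3
```

{"api": "servo_tool", "payload": {"targets": [[0,0,0.013,1,0.2],[0,0,0.013,1,0.2],[0,0,0.013,1,0.2],[0,0,0.013,1,0.2],[0,0,0.013,1,0.2],[0,0,0,0,0.2]]}}

```text
time: 44.98
tool_pos: [0.6051, 0.0722, 0.2658]
eef_rot: [3.141, -0.002, -0.638]
ft_force: [-2.8, -3.2, 12.1]
width: 0.0289
finger_force: 51.4
```

{"api": "servo_tool", "payload": {"targets": [[0,0,0.013,1,0.2],[0,0,0.013,1,0.2],[0,0,0.013,1,0.2],[0,0,0,0,0.2]]}}

```text
time: 45.32
tool_pos: [0.605, 0.0719, 0.2657]
eef_rot: [-3.142, -0.002, -0.952]
ft_force: [-5.2, -3.6, 19.2]
width: 0.029
finger_force: 52.3
```

{"api": "servo_tool", "payload": {"targets": [[0,0,-0.12,0,0.2],[0,0,0,0,0.6],[0,0,0,0,0.6],[0,0,0,0,0.6],[0,0,0,0,0.6],[0,0,-0.4,0,0.6],[0,0,-0.8,0,0.6],[0,0,-1,0,0.6]]}}

```text
time: 45.98
tool_pos: [0.6044, 0.0728, 0.3205]
eef_rot: [3.138, 0.001, -0.947]
ft_force: [-0.4, 0.0, 0.3]
width: 0.051
finger_force: 0.0
```

{"api": "servo_tool", "payload": {"targets": [[0,0,-1,-1,0.6],[0,0,-1,-1,0.6],[0,0,-1,-1,0.6],[0,0,-0.4,-1,0.6],[0,0,0,-1,0.6],[0,0,0,-1,0.6],[0,0,0,-1,0.6],[0,0,0,-1,0.6]]}}

```text
time: 46.65
tool_pos: [0.6047, 0.0729, 0.4069]
eef_rot: [-3.141, -0.001, -0.104]
ft_force: [-0.2, 0.4, 0.8]
width: 0.0513
finger_force: 0.0
```

{"api": "servo_tool", "payload": {"targets": [[0,0,0,-1,0.6],[0,0,0,0,0.6],[0,0,0,0,0.6]]}}

```text
time: 46.9
tool_pos: [0.6048, 0.0729, 0.4065]
eef_rot: [-3.141, -0.001, -0.007]
ft_force: [-0.2, 0.8, -0.9]
width: 0.051
finger_force: 0.0
```

```bash
python3 - <<'E'
from h import *
S()
for c in('scene','top'):
    f=grab_frame(c); cv2.imwrite('pics/%s7.png'%c,cv2.resize(f[100:250,160:400],None,fx=2.5,fy=2.5)[:,:,::-1] if c=='scene' else cv2.resize(f[180:260,60:180],None,fx=5,fy=5,interpolation=cv2.INTER_CUBIC)[:,:,::-1])
    find('screwdriver',c,2);find('stand_hole',c,2);find('screwdriver',c,2,'search_frame')
E
```

```text
{'time': 46.9, 'joint_pos': [0.44, 0.25, -0.138, 0.0, -1.183, 1.123], 'tool_pos': [0.605, 0.073, 0.407], 'eef_rot': [-3.141, -0.001, -0.007], 'ft_force': [-0.237, 0.79, -0.887], 'ft_torque': [-0.001, -0.015, 0.004], 'finger_force': 0.0, 'width': 0.051}
screwdriver scene 0.44 [ 0.5771 -0.0155  0.0009]
stand_hole scene 0.76 [0.5352 0.3444 0.0858]
screwdriver scene 0.53 [0.5389 0.3359 0.1322]
screwdriver scene 0.5 [ 0.6184 -0.0132  0.1026]
screwdriver top 0.45 [0.5317 0.3513 0.0046]
stand_hole top 0.84 [0.5242 0.3497 0.0839]
screwdriver top 0.5 [0.5271 0.3366 0.1005]
screwdriver top 0.3 [ 0.7345 -0.2105  0.1011]
```

View pics/scene7.png

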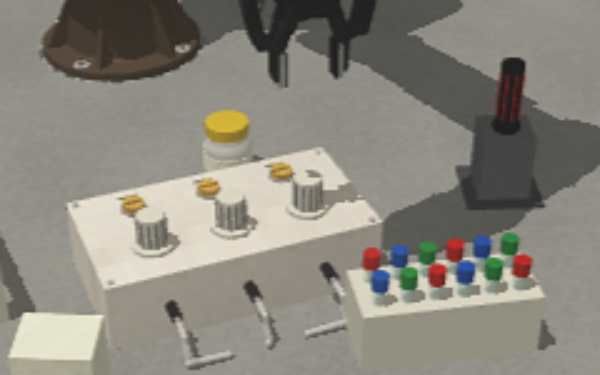

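View pics/top7.png

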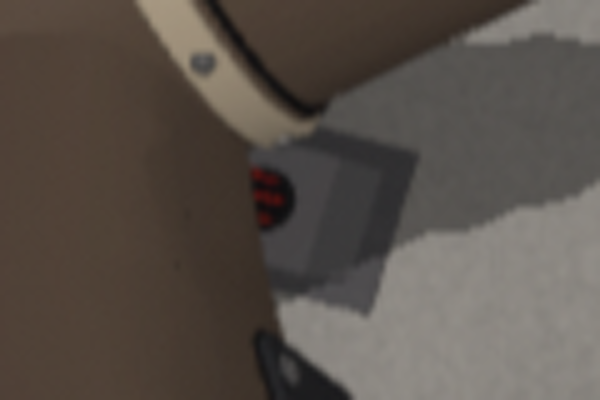

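All three cartridges stand home in the wells. The screwdriver handle is seen from (513,65) at its top to (505,125) at the collar, standing in the grey stand. I'll compute its axis.

```bash
python3 - <<'E'
from h import *
print('scene top',pix2w('scene',513/2.5+160-.3,65/2.5+100-.3,.170).round(4),'collar',pix2w('scene',506.5/2.5+160-.3,125/2.5+100-.3,.087).round(4))
f=cv2.imread('pics/t1.png'); c=f[195:245,85:150]; cv2.imwrite('pics/t1c.png',cv2.resize(c,None,fx=9,fy=9,interpolation=cv2.INTER_CUBIC))
E
```

```text
scene top [0.5382 0.34   0.17  ] collar [0.5308 0.3455 0.087 ]
```

View pics/t1c.png

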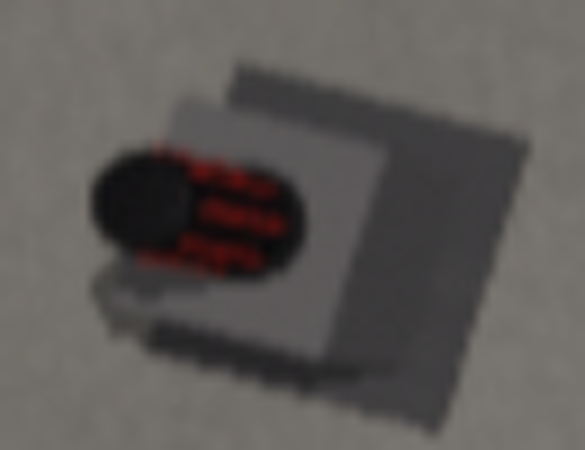

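```bash
python3 - <<'E'
from h import *
print(pix2w('top',145/9+85-.4,200/9+195-.4,.17).round(4),pix2w('top',258/9+85-.4,222/9+195-.4,.088).round(4))
E
```

```text
[0.5292 0.3452 0.17  ] [0.5297 0.3433 0.088 ]
```

{"api": "servo_tool", "payload": {"targets": [[-0.27,-1,0,0,0.6],[-0.27,-1,0,0,0.6],[-0.27,-1,0,0,0.6],[-0.27,-1,0,0,0.6],[-0.27,-1,0,0,0.6],[-0.27,-1,0,0,0.6],[-0.27,-1,0,0,0.6],[-0.27,-1,0,0,0.6]]}}

```text
time: 47.97
tool_pos: [0.5512, 0.2743, 0.4061]
eef_rot: [-3.142, -0.0, -0.005]
ft_force: [0.6, -0.4, 0.1]
width: 0.0514
finger_force: 0.0
```

{"api": "servo_tool", "payload": {"targets": [[-0.27,-1,0,0,0.6],[-0.27,-1,0,0,0.6],[-0.3,-0.88,0,0,0.6],[0,0,0,0,0.6],[0,0,0,0,0.6],[0,0,0,0,0.6]]}}

```text
time: 48.47
tool_pos: [0.5309, 0.345, 0.4058]
eef_rot: [3.141, 0.0, -0.004]
ft_force: [-0.2, -0.6, -0.8]
width: 0.0513
finger_force: 0.0
```

```bash
python3 - <<'E'
from h import *
S()
f=grab_frame('scene'); cv2.imwrite('pics/scene8.png',cv2.resize(f[60:200,280:440],None,fx=3.5,fy=3.5)[:,:,::-1])
find('stand_hole','scene',1);find('screwdriver','scene',1)
E
```

```text
{'time': 48.467, 'joint_pos': [0.884, 0.29, -0.085, 0.0, -1.197, 0.683], 'tool_pos': [0.531, 0.345, 0.406], 'eef_rot': [3.141, 0.0, -0.004], 'ft_force': [-0.244, -0.579, -0.805], 'ft_torque': [0.012, -0.008, -0.025], 'finger_force': 0.0, 'width': 0.051}
stand_hole scene 0.74 [0.5321 0.3435 0.0855]
```

View pics/scene8.png

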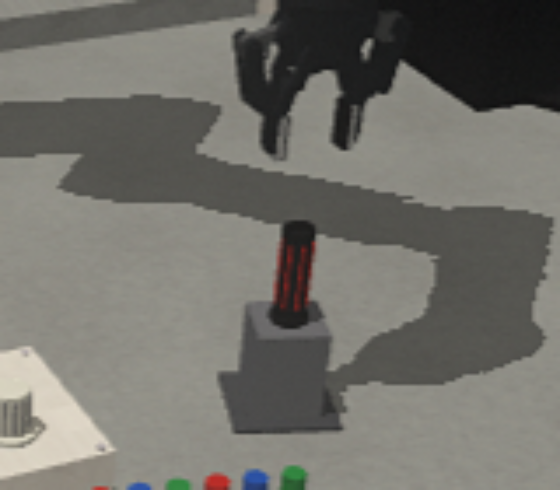

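The fingers at (277,152) and (345,145) straddle the handle axis (299,232). Lower, grip and lift.

{"api": "servo_tool", "payload": {"targets": [[0,0,0.8,0,0.6],[0,0,0.8,0,0.6],[0,0,0.8,0,0.6],[0,0,0.8,0,0.6],[0,0,0.8,0,0.6],[0,0,0.6,0,0.6],[0,0,0,0,0.6],[0,0,0,0,0.6]]}}

```text
time: 49.28
tool_pos: [0.5313, 0.3445, 0.2907]
eef_rot: [3.14, 0.001, -0.005]
ft_force: [0.5, 0.2, 1.1]
width: 0.0513
finger_force: 0.0
```

{"api": "servo_tool", "payload": {"targets": [[0,0,0,0,0.1],[0,0,0,0,0.1],[0,0,0,0,0.1],[0,0,0,0,0.1],[0,0,0,0,0.1],[0,0,0,0,0.1],[0,0,0,0,0.1]], "squeeze": 70}}

```text
time: 49.87
tool_pos: [0.5314, 0.3455, 0.2927]
eef_rot: [-3.14, -0.002, -0.004]
ft_force: [-0.4, -0.7, 6.6]
width: 0.0257
finger_force: 68.5
```

{"api": "servo_tool", "payload": {"targets": [[0,0,-0.4,0,0.1],[0,0,-0.8,0,0.1],[0,0,-1,0,0.1],[0,0,-1,0,0.1],[0,0,-0.8,0,0.1],[0,0,0,0,0.1],[0,0,0,0,0.1]]}}

```text
time: 50.45
tool_pos: [0.5308, 0.3452, 0.3927]
eef_rot: [-3.139, -0.001, -0.004]
ft_force: [-0.3, -0.3, -2.1]
width: 0.0253
finger_force: 68.7
```

```bash
python3 - <<'E'
from h import *
S()
f=grab_frame('scene'); cv2.imwrite('pics/scene9.png',cv2.resize(f[80:200,310:430],None,fx=5,fy=5,interpolation=cv2.INTER_CUBIC)[:,:,::-1])
find('screwdriver','scene',1)
E
```

```text
{'time': 50.45, 'joint_pos': [0.884, 0.297, -0.105, -0.0, -1.166, 0.682], 'tool_pos': [0.531, 0.345, 0.393], 'eef_rot': [-3.139, -0.001, -0.004], 'ft_force': [-0.321, -0.266, -2.142], 'ft_torque': [0.048, 0.018, 0.015], 'finger_force': 68.75, 'width': 0.025}
screwdriver scene 0.8 [0.5274 0.3467 0.106 ]
```

View pics/scene9.png

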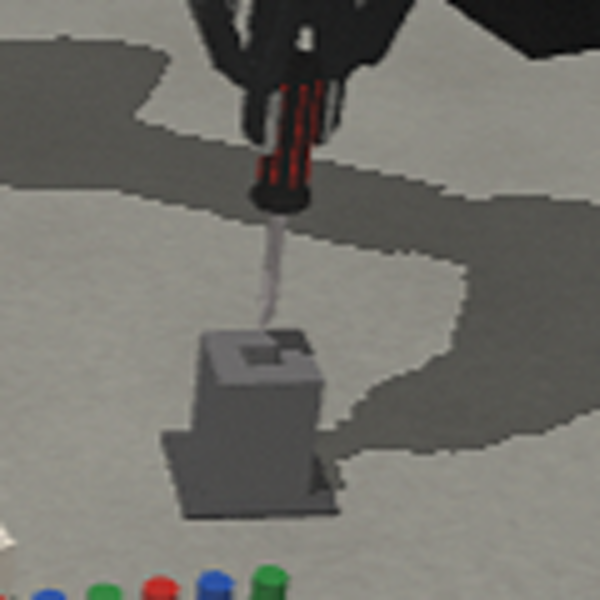

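The screwdriver is held: blade tip at about (265,325), appearing narrow (near edge-on to this camera). I'll sweep the tool yaw and measure the blade's apparent width, to get its angle.

```bash
cat > snap.py <<'E'
from h import *
import sys
s=bot.sense(); f=grab_frame('scene'); np.savez('sw_%s.npz'%sys.argv[1],f=f,p=s['tool_pos'],r=s['eef_rot'])
E
echo ok
```

```text
ok
```

{"api": "servo_tool", "payload": {"targets": [[0,0,-1,1,0.1],[0,0,-1,1,0.1],[0,0,0,1,0.1],[0,0,0,1,0.1],[0,0,0,1,0.1],[0,0,0,1,0.1],[0,0,0,0,0.1],[0,0,0,0,0.1]]}}

```text
time: 51.22
tool_pos: [0.5308, 0.3451, 0.4397]
eef_rot: [3.139, 0.0, -0.629]
ft_force: [0.1, 0.3, -1.2]
width: 0.0255
finger_force: 68.7
```

```bash
python3 snap.py 0
```

{"api": "servo_tool", "payload": {"targets": [[0,0,0,-1,0.1],[0,0,0,-1,0.1],[0,0,0,0,0.1],[0,0,0,0,0.1]]}}

```text
time: 51.6
tool_pos: [0.5309, 0.3452, 0.4406]
eef_rot: [3.141, 0.0, -0.424]
ft_force: [-0.5, -0.7, -0.8]
width: 0.0255
finger_force: 68.7
```

```bash
python3 snap.py 1
```

{"api": "servo_tool", "payload": {"targets": [[0,0,0,-1,0.1],[0,0,0,-1,0.1],[0,0,0,0,0.1],[0,0,0,0,0.1]]}}

```text
time: 51.98
tool_pos: [0.5309, 0.3452, 0.4409]
eef_rot: [3.142, 0.0, -0.218]
ft_force: [0.5, 0.1, -1.2]
width: 0.0253
finger_force: 68.7
```

```bash
python3 snap.py 2
```

{"api": "servo_tool", "payload": {"targets": [[0,0,0,-1,0.1],[0,0,0,-1,0.1],[0,0,0,0,0.1],[0,0,0,0,0.1]]}}

```text
time: 52.37
tool_pos: [0.5309, 0.3452, 0.441]
eef_rot: [-3.142, 0.0, -0.01]
ft_force: [0.9, -0.4, -0.6]
width: 0.0262
finger_force: 68.7
```

```bash
python3 snap.py 3
```

{"api": "servo_tool", "payload": {"targets": [[0,0,0,-1,0.1],[0,0,0,-1,0.1],[0,0,0,0,0.1],[0,0,0,0,0.1]]}}

```text
time: 52.75
tool_pos: [0.5309, 0.3452, 0.4409]
eef_rot: [3.142, 0.0, 0.199]
ft_force: [0.8, 0.6, -2.0]
width: 0.0256
finger_force: 68.7
```

```bash
python3 snap.py 4
```

{"api": "servo_tool", "payload": {"targets": [[0,0,0,-1,0.1],[0,0,0,-1,0.1],[0,0,0,0,0.1],[0,0,0,0,0.1]]}}

```text
time: 53.13
tool_pos: [0.531, 0.3452, 0.441]
eef_rot: [-3.142, -0.0, 0.409]
ft_force: [-0.2, 0.8, -1.8]
width: 0.0255
finger_force: 68.7
```

```bash
python3 snap.py 5; python3 - <<'E'
from h import *
rows=[]
for i in range(6):
    d=np.load('sw_%d.npz'%i); f=d['f'].astype(float).sum(2)/3; p=d['p']
    t=w2pix('scene',[p[0],p[1],p[2]-.2867]); t2=w2pix('scene',[p[0],p[1],p[2]-.2867+.018])
    u,v=t.round().astype(int)
    c=d['f'][v-45:v+12,u-20:u+24]; rows.append(cv2.resize(c,None,fx=3,fy=3*1.3,interpolation=cv2.INTER_CUBIC))
    ws=[]
    for vv in range(v-8,v-1):
        r=f[vv,u-16:u+17]; bg=np.median(np.r_[r[:8],r[-8:]]); ws.append(np.abs(r[8:25]-bg).sum()/max(np.abs(r[8:25]-bg).max(),1))
    print(i,np.round(d['r'][2],3),t.round(1),t2.round(1),np.round(ws,1))
cv2.imwrite('pics/sweep.png',np.hstack(rows)[:,:800,::-1])
E
```

```text
0 -0.629 [364.6 129.6] [365.3 123.9] [ 3.  11.2 11.7 12.8 10.6  5.6  5.2]
1 -0.424 [364.7 129.3] [365.4 123.6] [ 3.4  2.9 12.2 11.6 12.7 10.9  4.6]
2 -0.218 [364.7 129.3] [365.4 123.6] [ 3.2  2.9 11.6 11.6 11.3 12.   3.7]
3 -0.01 [364.7 129.2] [365.4 123.5] [ 3.4  3.1 12.  12.2 12.5 13.1  2.9]
4 0.199 [364.7 129.2] [365.4 123.5] [ 3.5  3.2 11.9 12.3 12.8 13.1  2.6]
5 0.409 [364.7 129.2] [365.4 123.5] [ 3.6  3.2 11.5 12.2 12.4 13.9  2.7]
```

View pics/sweep.png

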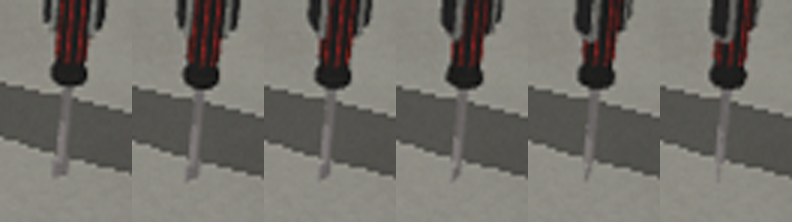

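Left to right (yaw -0.63 to 0.41) the blade narrows from broad at (60,170) to edge-on near the last frames. I need a few more samples beyond for symmetry.

{"api": "servo_tool", "payload": {"targets": [[0,0,0,-1,0.1],[0,0,0,-1,0.1],[0,0,0,0,0.1],[0,0,0,0,0.1]]}}

```text
time: 53.52
tool_pos: [0.531, 0.3452, 0.441]
eef_rot: [-3.142, -0.0, 0.618]
ft_force: [-0.9, -0.3, -1.4]
width: 0.0254
finger_force: 68.7
```

```bash
python3 snap.py 6
```

{"api": "servo_tool", "payload": {"targets": [[0,0,0,-1,0.1],[0,0,0,-1,0.1],[0,0,0,0,0.1],[0,0,0,0,0.1]]}}

```text
time: 53.9
tool_pos: [0.531, 0.3452, 0.441]
eef_rot: [3.142, -0.0, 0.828]
ft_force: [-0.9, -0.7, -0.8]
width: 0.0255
finger_force: 68.7
```

```bash
python3 snap.py 7
```

{"api": "servo_tool", "payload": {"targets": [[0,0,0,-1,0.1],[0,0,0,-1,0.1],[0,0,0,-1,0.1],[0,0,0,0,0.1],[0,0,0,0,0.1]]}}

```text
time: 54.37
tool_pos: [0.5309, 0.3452, 0.4409]
eef_rot: [-3.142, 0.0, 1.142]
ft_force: [0.1, 0.5, -0.7]
width: 0.0253
finger_force: 68.7
```

```bash
python3 snap.py 8; cat > width.py <<'E'
from h import *
from scipy.optimize import curve_fit
X=[];Y=[]
for i in range(9):
    d=np.load('sw_%d.npz'%i); f=d['f'].astype(float).sum(2)/3; p=d['p']
    u,v=w2pix('scene',[p[0],p[1],.4410-.2867]).round().astype(int)
    # blade region rows v-3..v-1 ; width from profile 2nd moment about tilted axis and area
    ws=[];ar=[]
    for vv in (v-3,v-2,v-1,v):
        r=f[vv,u-16:u+17]; x=np.arange(33); m=np.abs(x-16)>6; bg=np.polyval(np.polyfit(x[m],r[m],1),x); e=np.clip(bg-r,0,None)[9:24] if (r-bg)[9:24].sum()<0 else np.clip(r-bg,0,None)[9:24]
        ar.append(e.sum()); ws.append(e.sum()/max(e.max(),1))
    X.append(float(d['r'][2]));Y.append(np.mean(ws[:3])); print(i,round(X[-1],3),np.round(ws,1),np.round(ar,0))
X=np.array(X);Y=np.array(Y)
g=lambda x,a,b,c:np.sqrt(c**2+(a*np.sin(x-b))**2)
q,cov=curve_fit(g,X,Y,p0=[5,.3,2]); print(q,np.sqrt(np.diag(cov)),np.round(Y,2),np.round(g(X,*q),2))
E
python3 width.py
```

```text
0 -0.629 [5.6 5.2 5.  4.3] [252. 135. 177. 174.]
1 -0.424 [6.  5.4 4.1 3.6] [274. 115. 157. 133.]
2 -0.218 [6.6 3.1 3.5 2.6] [294.  96. 135.  92.]
3 -0.01 [7.5 6.7 2.5 2. ] [342. 101. 105.  66.]
4 0.199 [7.7 6.5 2.1 1.6] [355. 100.  53.  49.]
5 0.409 [8.2 6.9 1.7 1.6] [375. 104.  30.  21.]
6 0.618 [8.4 6.9 2.5 2.4] [373. 105.  63.  54.]
7 0.828 [7.3 5.4 2.9 2.5] [341.  86. 103.  51.]
8 1.142 [7.6 2.8 3.6 3.2] [335.  98. 123.  61.]
[-3.72247207e-04  1.85800873e-01  5.24748422e+00] [inf inf inf] [5.26 5.18 4.37 5.57 5.43 5.62 5.91 5.23 4.65] [5.25 5.25 5.25 5.25 5.25 5.25 5.25 5.25 5.25]width.py:15: OptimizeWarning: Covariance of the parameters could not be estimated
  q,cov=curve_fit(g,X,Y,p0=[5,.3,2]); print(q,np.sqrt(np.diag(cov)),np.round(Y,2),np.round(g(X,*q),2))
```

{"api": "servo_tool", "payload": {"targets": [[0,0,0,1,0.1],[0,0,0,1,0.1],[0,0,0,1,0.1],[0,0,0,1,0.1],[0,0,0,1,0.1],[0,0,0,1,0.1],[0,0,0,1,0.1],[0,0,0,1,0.1]]}}

```text
time: 55.08
tool_pos: [0.531, 0.3452, 0.441]
eef_rot: [-3.142, -0.0, 0.3]
ft_force: [-0.0, 0.8, -1.4]
width: 0.0253
finger_force: 68.7
```

{"api": "servo_tool", "payload": {"targets": [[0,0,0,1,0.1],[0,0,0,1,0.1],[0,0,0,0.9,0.1],[0,1,0,0,0.1],[0,1,0,0,0.1],[0,1,0,0,0.1],[0,1,0,0,0.1],[0.16,1,0,0,0.1]]}}

```text
time: 55.75
tool_pos: [0.5352, 0.2191, 0.4412]
eef_rot: [-3.141, -0.0, 0.002]
ft_force: [1.2, -0.0, -2.0]
width: 0.0255
finger_force: 68.9
```

{"api": "servo_tool", "payload": {"targets": [[0,1,0,0,0.1],[0,1,0,0,0.1],[0,1,0,0,0.1],[0,1,0,0,0.1],[0,1,0,0,0.1],[0,1,0,0,0.1],[0,0.06,0,0,0.1],[0,0,0,0,0.1]]}}

```text
time: 56.42
tool_pos: [0.5366, 0.0675, 0.4412]
eef_rot: [-3.141, -0.0, 0.0]
ft_force: [0.7, 0.0, -2.0]
width: 0.0255
finger_force: 69.1
```

{"api": "servo_tool", "payload": {"targets": [[0,0,0.4,1,0.1],[0,0,0.4,1,0.1],[0,0,0.4,1,0.1],[0,0,0.4,1,0.1],[0,0,0.4,1,0.1],[0,0,0.2,0.25,0.1],[0,0,0,0,0.1],[0,0,0,0,0.1]]}}

```text
time: 57.08
tool_pos: [0.5368, 0.0694, 0.3859]
eef_rot: [3.141, 0.0, -0.543]
ft_force: [-0.2, -0.7, -1.0]
width: 0.0258
finger_force: 69.0
```

```bash
python3 - <<'E'
from h import *
S()
f=grab_frame('scene'); cv2.imwrite('pics/scene10.png',cv2.resize(f[110:220,190:310],None,fx=6,fy=5,interpolation=cv2.INTER_CUBIC)[:,:,::-1])
find('screwdriver','scene',1);find('valve3_head','scene',3)
# tip centroid vs yaw
X=[];U=[]
for i in range(9):
    d=np.load('sw_%d.npz'%i); g=d['f'].astype(float).sum(2)/3; p=d['p']; t=w2pix('scene',[p[0],p[1],p[2]-.2867]); u,v=t.round().astype(int)
    cs=[]
    for vv in (v-1,v):
        r=g[vv,u-16:u+17]; x=np.arange(33); m=np.abs(x-16)>6; e=np.abs(r-np.polyval(np.polyfit(x[m],r[m],1),x))[9:24]; e[e<.3*e.max()]=0; cs.append((e*x[9:24]).sum()/e.sum()+u-16)
    X.append(d['r'][2]); U.append(np.mean(cs)-t[0])
X=np.array(X);k=.34
R=np.array(camera_info('scene')['world_from_camera'])[:3,0]
A=np.c_[np.ones(9),k*(R[0]*np.cos(X)+R[1]*np.sin(X)),k*(R[0]*np.sin(X)-R[1]*np.cos(X))]
print(np.round(U,2),'const, tip offset in tool x,y mm',np.linalg.lstsq(A,np.array(U),rcond=None)[0].round(2), 'only x',np.linalg.lstsq(A[:,:2],np.array(U),rcond=None)[0].round(2))
E
```

```text
{'time': 57.083, 'joint_pos': [0.491, 0.153, -0.311, 0.0, -1.107, 0.537], 'tool_pos': [0.537, 0.069, 0.386], 'eef_rot': [3.141, 0.0, -0.543], 'ft_force': [-0.154, -0.746, -0.96], 'ft_torque': [0.0, -0.031, 0.003], 'finger_force': 68.977, 'width': 0.026}
screwdriver scene 0.95 [0.537  0.0734 0.0995]
valve3_head scene 0.5 [0.5326 0.0687 0.0902]
valve3_head scene 0.24 [ 0.612  -0.102   0.0813]
[-0.8  -0.02 -0.31 -0.12 -0.39 -0.61 -0.8  -0.38 -0.27] const, tip offset in tool x,y mm [-0.46 -0.04 -0.2 ] only x [-0.39 -0.15]
```

View pics/scene10.png

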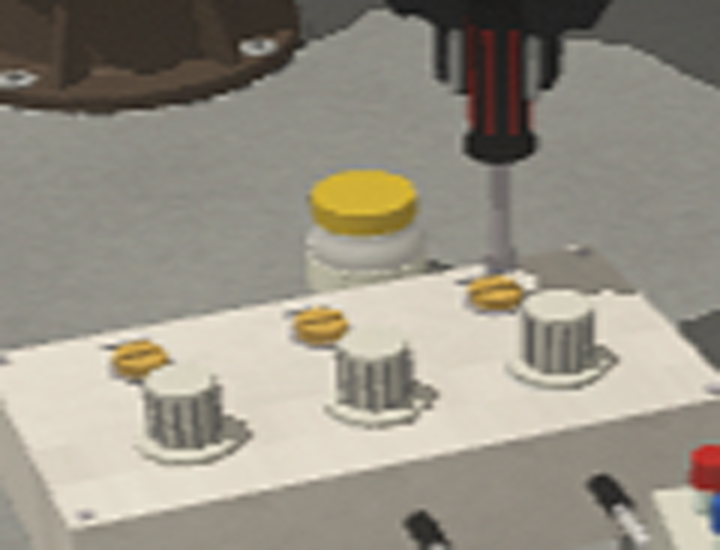

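```bash
python3 - <<'E'
from h import *
sc=lambda p:((p-[190,110]+.4)*[6,5]).round(0)
s=bot.sense();p=s['tool_pos']
print('tip pred',sc(w2pix('scene',[p[0],p[1],p[2]-.2867])),'down',sc(w2pix('scene',[p[0],p[1],.089])))
for x,y in[(.535,.0686),(.5397,-.0158),(.5438,-.1008),(.528,.0686)]: print(sc(w2pix('scene',[x,y,.089])))
print('wells knob tops',[sc(w2pix('scene',w)) for w in [(.6137,-.0972,.12),(.6095,-.0122,.12),(.605,.0722,.12)]])
f=cv2.imread('pics/scene10.png'); h=cv2.cvtColor(f,cv2.COLOR_BGR2HSV); m=((h[...,0]>10)&(h[...,0]<28)&(h[...,1]>120)).astype(np.uint8); m[:250]=0
k,l,st,ce=cv2.connectedComponentsWithStats(m); print([(ce[i].round(1),st[i,:5]) for i in range(1,k) if st[i,4]>300])
E
```

```text
tip pred [500. 272.] down [500. 289.]
[498. 287.]
[324. 320.]
[143. 353.]
[493. 281.]
wells knob tops [array([183., 376.]), array([375., 340.]), array([558., 305.])]
[(array([495.4, 292.7]), array([ 471,  276,   51,   33, 1292], dtype=int32)), (array([320.7, 325.1]), array([ 297,  309,   50,   34, 1310], dtype=int32)), (array([139.3, 357.9]), array([ 116,  342,   51,   34, 1271], dtype=int32))]
```

Projections agree: the valve heads at (495,288), (320,321) and (139,354) lie where the model puts them, and the blade tip is just above valve 3. Lower to feel.

{"api": "servo_tool", "payload": {"targets": [[-0.045,0.065,0,0,0.1],[0,0,0.2,0,0.1],[0,0,0.12,0,0.1],[0,0,0,0,0.1],[0,0,0,0,0.1]]}}

```text
time: 57.65
tool_pos: [0.5348, 0.0678, 0.3776]
eef_rot: [3.141, 0.0, -0.544]
ft_force: [0.0, 0.2, -1.2]
width: 0.0254
finger_force: 69.0
```

{"api": "servo_tool", "payload": {"targets": [[0,0,0.06,0,0.1],[0,0,0.06,0,0.1],[0,0,0,0,0.1],[0,0,0,0,0.1]]}}

```text
time: 57.98
tool_pos: [0.5349, 0.0679, 0.3748]
eef_rot: [3.141, 0.0, -0.544]
ft_force: [-0.6, -0.2, -1.1]
width: 0.0255
finger_force: 69.0
```

```bash
python3 -c "
from h import *
S()"
```

```text
{'time': 57.983, 'joint_pos': [0.49, 0.158, -0.332, 0.0, -1.081, 0.537], 'tool_pos': [0.535, 0.068, 0.375], 'eef_rot': [3.141, 0.0, -0.544], 'ft_force': [-0.627, -0.154, -1.059], 'ft_torque': [0.007, 0.024, -0.039], 'finger_force': 68.975, 'width': 0.025}
```

No contact yet; creep down.

{"api": "servo_tool", "payload": {"targets": [[0,0,0.04,0,0.1],[0,0,0.04,0,0.1],[0,0,0,0,0.1],[0,0,0,0,0.1]]}}

```text
time: 58.32
tool_pos: [0.5348, 0.0679, 0.3729]
eef_rot: [3.141, 0.0, -0.544]
ft_force: [0.1, -0.9, -0.5]
width: 0.0257
finger_force: 69.0
```

{"api": "servo_tool", "payload": {"targets": [[0,0,0.04,0,0.1],[0,0,0.04,0,0.1],[0,0,0,0,0.1],[0,0,0,0,0.1]]}}

```text
time: 58.65
tool_pos: [0.5349, 0.0679, 0.3709]
eef_rot: [3.141, 0.0, -0.544]
ft_force: [-0.6, -0.5, -1.5]
width: 0.0251
finger_force: 69.0
```

{"api": "servo_tool", "payload": {"targets": [[0,0,0.04,0,0.1],[0,0,0.02,0,0.1],[0,0,0,0,0.1],[0,0,0,0,0.1]]}}

```text
time: 58.98
tool_pos: [0.5349, 0.0679, 0.3694]
eef_rot: [3.142, 0.0, -0.544]
ft_force: [0.5, -0.8, -1.0]
width: 0.0255
finger_force: 69.0
```

{"api": "servo_tool", "payload": {"targets": [[0,0,0.04,0,0.1],[0,0,0.02,0,0.1],[0,0,0,0,0.1],[0,0,0,0,0.1]]}}

```text
time: 59.32
tool_pos: [0.535, 0.0679, 0.3686]
eef_rot: [-3.141, -0.001, -0.543]
ft_force: [-1.9, -0.5, 5.0]
width: 0.0254
finger_force: 69.5
```

```bash
python3 -c "
from h import *
S()"
```

```text
{'time': 59.317, 'joint_pos': [0.49, 0.164, -0.341, 0.0, -1.066, 0.537], 'tool_pos': [0.535, 0.068, 0.369], 'eef_rot': [-3.141, -0.001, -0.543], 'ft_force': [-1.917, -0.547, 4.953], 'ft_torque': [-0.252, 0.457, 0.015], 'finger_force': 69.523, 'width': 0.025}
```

The blade dropped into the slot (floor contact at exactly the expected height). Turn anticlockwise a quarter turn.

{"api": "servo_tool", "payload": {"targets": [[0,0,-0.05,-0.5,0.1],[0,0,0,-1,0.1],[0,0,0,-1,0.1],[0,0,0,-1,0.1],[0,0,0,-1,0.1],[0,0,0,-1,0.1],[0,0,0,-1,0.1],[0,0,0,-1,0.1]]}}

```text
time: 59.98
tool_pos: [0.535, 0.0683, 0.3691]
eef_rot: [-3.141, -0.001, 0.247]
ft_force: [-1.1, 2.6, 1.0]
width: 0.0256
finger_force: 69.2
```

```bash
python3 -c "
from h import *
S()"
```

```text
{'time': 59.983, 'joint_pos': [0.49, 0.163, -0.339, -0.001, -1.067, 1.328], 'tool_pos': [0.535, 0.068, 0.369], 'eef_rot': [-3.141, -0.001, 0.247], 'ft_force': [-1.106, 2.553, 1.029], 'ft_torque': [1.109, 0.095, -0.068], 'finger_force': 69.213, 'width': 0.026}
```

{"api": "servo_tool", "payload": {"targets": [[0,0,0,-1,0.1],[0,0,0,-1,0.1],[0,0,0,-1,0.1],[0,0,0,-1,0.1],[0,0,0,-1,0.1],[0,0,0,-1,0.1],[0,0,0,-1,0.1],[0,0,0,-0.5,0.1]]}}

```text
time: 60.65
tool_pos: [0.5346, 0.0684, 0.369]
eef_rot: [-3.14, -0.001, 1.033]
ft_force: [-2.0, 2.8, 1.8]
width: 0.0255
finger_force: 69.5
```

```bash
python3 -c "
from h import *
S()"
```

```text
{'time': 60.65, 'joint_pos': [0.491, 0.163, -0.339, -0.002, -1.068, 2.114], 'tool_pos': [0.535, 0.068, 0.369], 'eef_rot': [-3.14, -0.001, 1.033], 'ft_force': [-1.992, 2.765, 1.819], 'ft_torque': [1.559, 1.077, -0.088], 'finger_force': 69.518, 'width': 0.025}
```

{"api": "servo_tool", "payload": {"targets": [[0,0,0,-0.5,0.1],[0,0,0,-0.5,0.1],[0,0,0,0,0.1]]}}

```text
time: 60.9
tool_pos: [0.5345, 0.0684, 0.369]
eef_rot: [-3.14, -0.001, 1.134]
ft_force: [-1.8, 3.7, 2.0]
width: 0.0256
finger_force: 69.5
```

```bash
python3 -c "
from h import *
S()"
```

```text
{'time': 60.9, 'joint_pos': [0.491, 0.163, -0.34, -0.002, -1.068, 2.215], 'tool_pos': [0.535, 0.068, 0.369], 'eef_rot': [-3.14, -0.001, 1.134], 'ft_force': [-1.844, 3.68, 1.995], 'ft_torque': [1.703, 1.306, -0.059], 'finger_force': 69.51, 'width': 0.026}
```

{"api": "servo_tool", "payload": {"targets": [[0,0,0,-0.5,0.1],[0,0,0,-0.5,0.1],[0,0,0,0,0.1]]}}

```text
time: 61.15
tool_pos: [0.5345, 0.0683, 0.369]
eef_rot: [-3.141, -0.001, 1.237]
ft_force: [-2.9, 3.2, 2.9]
width: 0.0257
finger_force: 69.7
```

```bash
python3 -c "
from h import *
S()"
```

```text
{'time': 61.15, 'joint_pos': [0.49, 0.163, -0.34, -0.002, -1.068, 2.318], 'tool_pos': [0.535, 0.068, 0.369], 'eef_rot': [-3.141, -0.001, 1.237], 'ft_force': [-2.928, 3.241, 2.869], 'ft_torque': [1.894, 1.474, -0.323], 'finger_force': 69.733, 'width': 0.026}
```

{"api": "servo_tool", "payload": {"targets": [[0,0,0,-0.5,0.1],[0,0,0,-0.5,0.1],[0,0,0,0,0.1]]}}

```text
time: 61.4
tool_pos: [0.5345, 0.0683, 0.369]
eef_rot: [-3.14, -0.001, 1.341]
ft_force: [-3.7, 4.0, 3.6]
width: 0.0255
finger_force: 69.8
```

```bash
python3 -c "
from h import *
S()"
```

```text
{'time': 61.4, 'joint_pos': [0.49, 0.163, -0.34, -0.002, -1.069, 2.423], 'tool_pos': [0.534, 0.068, 0.369], 'eef_rot': [-3.14, -0.001, 1.341], 'ft_force': [-3.743, 3.991, 3.56], 'ft_torque': [1.921, 1.596, -0.576], 'finger_force': 69.774, 'width': 0.026}
```

Firmly against the open stop (torque −0.58 N m). Back off, lift, turn back and go to valve 2.

{"api": "servo_tool", "payload": {"targets": [[0,0,0,1,0.1],[0,0,0,0.6,0.1],[0,0,-0.4,0,0.1],[0,0,-0.6,0,0.1],[0,0,-1,0,0.1],[0,0,0,1,0.1],[0,0,0,1,0.1],[0,0,0,1,0.1]]}}

```text
time: 62.07
tool_pos: [0.5349, 0.0676, 0.4203]
eef_rot: [3.141, -0.001, 0.856]
ft_force: [-0.0, 0.0, -1.4]
width: 0.0255
finger_force: 69.9
```

{"api": "servo_tool", "payload": {"targets": [[0,0,0,1,0.1],[0,0,0,1,0.1],[0,0,0,1,0.1],[0,0,0,1,0.1],[0,0,0,1,0.1],[0,0,0,1,0.1],[0,0,0,1,0.1],[0,0,0,1,0.1]]}}

```text
time: 62.73
tool_pos: [0.5349, 0.0676, 0.4197]
eef_rot: [3.141, -0.0, 0.018]
ft_force: [-0.4, 0.4, -1.5]
width: 0.0253
finger_force: 69.9
```

{"api": "servo_tool", "payload": {"targets": [[0,0,0,1,0.1],[0,0,0,1,0.1],[0,0,0,1,0.1],[0,0,0,1,0.1],[0,0,0,1,0.1],[0,0,0,0,0.1],[0,0,0,0,0.1]]}}

```text
time: 63.32
tool_pos: [0.5349, 0.0677, 0.4196]
eef_rot: [3.141, -0.0, -0.498]
ft_force: [0.5, -0.5, -2.0]
width: 0.0254
finger_force: 69.9
```

{"api": "servo_tool", "payload": {"targets": [[0.59,0.97,0,0,0.1],[0.59,0.97,0,0,0.1],[0.6,0.96,0,0,0.1],[0,0,0,0,0.1],[0,0,0,0,0.1]]}}

```text
time: 63.73
tool_pos: [0.539, -0.0184, 0.4193]
eef_rot: [3.141, -0.0, -0.5]
ft_force: [0.3, -0.1, -1.5]
width: 0.0254
finger_force: 69.9
```

```bash
python3 - <<'E'
from h import *
S()
f=grab_frame('scene'); cv2.imwrite('pics/scene11.png',cv2.resize(f[110:220,190:310],None,fx=6,fy=5,interpolation=cv2.INTER_CUBIC)[:,:,::-1])
find('screwdriver','scene',1)
E
```

```text
{'time': 63.733, 'joint_pos': [0.33, 0.126, -0.265, 0.0, -1.18, 0.741], 'tool_pos': [0.539, -0.018, 0.419], 'eef_rot': [3.141, -0.0, -0.5], 'ft_force': [0.336, -0.107, -1.455], 'ft_torque': [0.081, -0.014, 0.008], 'finger_force': 69.902, 'width': 0.025}
screwdriver scene 0.83 [ 0.5391 -0.0167  0.1323]
```

View pics/scene11.png

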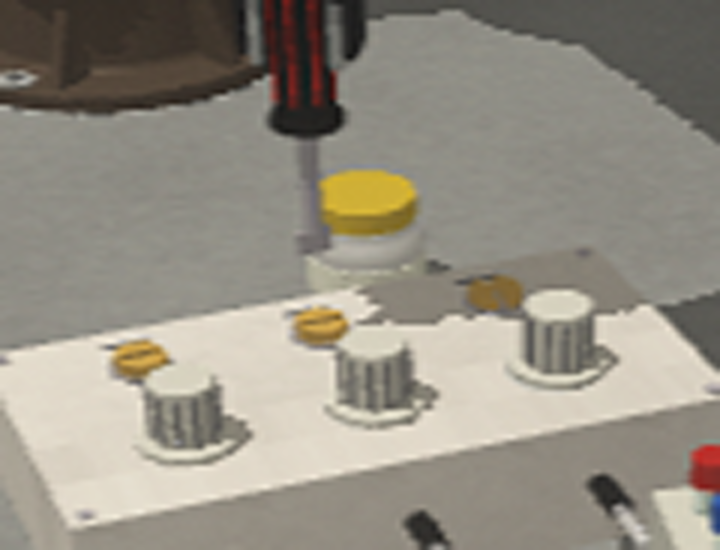

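Valve 3's slot (495,293) now points towards its well; the blade is above valve 2 (320,325). Lower into valve 2.

{"api": "servo_tool", "payload": {"targets": [[-0.025,-0.065,0.6,0,0.1],[0,0,0.6,0,0.1],[0,0,0.4,0,0.1],[0,0,0,0,0.1],[0,0,0,0,0.1]]}}

```text
time: 64.25
tool_pos: [0.5393, -0.0148, 0.3791]
eef_rot: [3.141, 0.001, -0.5]
ft_force: [0.5, 0.6, -0.4]
width: 0.0255
finger_force: 69.9
```

{"api": "servo_tool", "payload": {"targets": [[0,0,0.08,0,0.1],[0,0,0.08,0,0.1],[0,0,0,0,0.1],[0,0,0,0,0.1]]}}

```text
time: 64.58
tool_pos: [0.5393, -0.0153, 0.3755]
eef_rot: [-3.141, -0.0, -0.502]
ft_force: [0.9, 1.1, -0.4]
width: 0.0256
finger_force: 69.9
```

{"api": "servo_tool", "payload": {"targets": [[0,0,0.06,0,0.1],[0,0,0.06,0,0.1],[0,0,0,0,0.1],[0,0,0,0,0.1]]}}

```text
time: 64.92
tool_pos: [0.5393, -0.0154, 0.3722]
eef_rot: [3.142, 0.0, -0.502]
ft_force: [0.7, -0.4, -1.4]
width: 0.0256
finger_force: 69.9
```

{"api": "servo_tool", "payload": {"targets": [[0,0,0.05,0,0.1],[0,0,0.05,0,0.1],[0,0,0,0,0.1],[0,0,0,-1,0.1],[0,0,0,-1,0.1],[0,0,0,-1,0.1],[0,0,0,-1,0.1],[0,0,0,-1,0.1]]}}

```text
time: 65.58
tool_pos: [0.5392, -0.0151, 0.3695]
eef_rot: [-3.141, 0.0, 0.027]
ft_force: [-0.5, 1.0, -1.1]
width: 0.0256
finger_force: 69.9
```

{"api": "servo_tool", "payload": {"targets": [[0,0,0,-1,0.1],[0,0,0,-1,0.1],[0,0,0,-1,0.1],[0,0,0,-1,0.1],[0,0,0,-1,0.1],[0,0,0,-1,0.1],[0,0,0,-1,0.1],[0,0,0,-1,0.1]]}}

```text
time: 66.25
tool_pos: [0.5386, -0.0152, 0.3694]
eef_rot: [-3.14, 0.001, 0.865]
ft_force: [-2.5, 1.8, 1.3]
width: 0.0258
finger_force: 70.3
```

```bash
python3 -c "
from h import *
S()"
```

```text
{'time': 66.25, 'joint_pos': [0.335, 0.163, -0.339, -0.001, -1.071, 2.101], 'tool_pos': [0.539, -0.015, 0.369], 'eef_rot': [-3.14, 0.001, 0.865], 'ft_force': [-2.543, 1.802, 1.268], 'ft_torque': [0.945, 1.561, -0.079], 'finger_force': 70.268, 'width': 0.026}
```

{"api": "servo_tool", "payload": {"targets": [[0,0,0,-1,0.1],[0,0,0,-1,0.1],[0,0,0,-1,0.1],[0,0,0,-0.6,0.1],[0,0,0,0,0.1]]}}

```text
time: 66.67
tool_pos: [0.5384, -0.0154, 0.3694]
eef_rot: [-3.139, 0.001, 1.239]
ft_force: [-6.1, 1.6, 3.0]
width: 0.0255
finger_force: 70.6
```

```bash
python3 -c "
from h import *
S()"
```

```text
{'time': 66.667, 'joint_pos': [0.335, 0.163, -0.339, -0.001, -1.072, 2.475], 'tool_pos': [0.538, -0.015, 0.369], 'eef_rot': [-3.139, 0.001, 1.239], 'ft_force': [-6.094, 1.623, 2.981], 'ft_torque': [0.869, 2.368, -0.303], 'finger_force': 70.579, 'width': 0.026}
```

{"api": "servo_tool", "payload": {"targets": [[0,0,0,1,0.1],[0,0,0,0,0.1],[0,0,-0.4,0,0.1],[0,0,-0.6,0,0.1],[0,0,-1,0,0.1],[0,0,0,1,0.1],[0,0,0,1,0.1],[0,0,0,1,0.1]]}}

```text
time: 67.33
tool_pos: [0.5396, -0.0154, 0.4213]
eef_rot: [3.14, -0.002, 0.815]
ft_force: [0.3, -1.1, -2.1]
width: 0.0253
finger_force: 69.8
```

{"api": "servo_tool", "payload": {"targets": [[0,0,0,1,0.1],[0,0,0,1,0.1],[0,0,0,1,0.1],[0,0,0,1,0.1],[0,0,0,1,0.1],[0,0,0,1,0.1],[0,0,0,1,0.1],[0,0,0,1,0.1]]}}

```text
time: 68.0
tool_pos: [0.5396, -0.0154, 0.4208]
eef_rot: [3.142, -0.002, -0.023]
ft_force: [-0.0, 0.4, -1.3]
width: 0.0255
finger_force: 69.9
```

{"api": "servo_tool", "payload": {"targets": [[0,0,0,1,0.1],[0,0,0,1,0.1],[0,0,0,1,0.1],[0,0,0,1,0.1],[0,0,0,0.6,0.1],[0,0,0,0,0.1],[0,0,0,0,0.1]]}}

```text
time: 68.58
tool_pos: [0.5395, -0.0154, 0.4204]
eef_rot: [-3.141, -0.001, -0.498]
ft_force: [-0.9, 0.7, -1.0]
width: 0.0252
finger_force: 69.9
```

{"api": "servo_tool", "payload": {"targets": [[0.59,0.97,0,0,0.1],[0.59,0.97,0,0,0.1],[0.6,0.96,0,0,0.1],[0,0,0,0,0.1],[0,0,0,0,0.1],[0,0,0,0,0.1],[0,0,0,0,0.1]]}}

```text
time: 69.17
tool_pos: [0.5435, -0.0998, 0.4199]
eef_rot: [-3.141, -0.0, -0.5]
ft_force: [0.4, 0.5, -1.2]
width: 0.0253
finger_force: 69.9
```

```bash
python3 - <<'E'
from h import *
S()
f=grab_frame('scene');find('screwdriver','scene',1);find('valve1_head','scene',1)
E
```

```text
{'time': 69.167, 'joint_pos': [0.173, 0.148, -0.237, -0.0, -1.186, 0.898], 'tool_pos': [0.543, -0.1, 0.42], 'eef_rot': [-3.141, -0.0, -0.5], 'ft_force': [0.444, 0.497, -1.217], 'ft_torque': [0.019, 0.016, -0.024], 'finger_force': 69.898, 'width': 0.025}
screwdriver scene 0.61 [ 0.542  -0.098   0.1303]
valve1_head scene 0.39 [ 0.5424 -0.1048  0.0885]
```

{"api": "servo_tool", "payload": {"targets": [[0,0.02,0.6,0,0.1],[0,0,0.6,0,0.1],[0,0,0.45,0,0.1],[0,0,0,0,0.1],[0,0,0,0,0.1]]}}

```text
time: 69.73
tool_pos: [0.5432, -0.1005, 0.3782]
eef_rot: [3.141, 0.001, -0.501]
ft_force: [0.4, -0.3, -1.3]
width: 0.0258
finger_force: 70.2
```

{"api": "servo_tool", "payload": {"targets": [[0,0,0.08,0,0.1],[0,0,0.08,0,0.1],[0,0,0,0,0.1],[0,0,0,0,0.1]]}}

```text
time: 70.07
tool_pos: [0.5432, -0.1008, 0.3747]
eef_rot: [-3.141, -0.0, -0.502]
ft_force: [1.0, -0.3, -1.8]
width: 0.0253
finger_force: 70.2
```

{"api": "servo_tool", "payload": {"targets": [[0,0,0.06,0,0.1],[0,0,0.06,0,0.1],[0,0,0,0,0.1],[0,0,0,0,0.1]]}}

```text
time: 70.4
tool_pos: [0.5431, -0.1008, 0.3713]
eef_rot: [3.141, 0.0, -0.502]
ft_force: [-0.1, -0.2, -1.7]
width: 0.0257
finger_force: 70.2
```

In the slot again (below the head's top, no force). Turn.

{"api": "servo_tool", "payload": {"targets": [[0,0,0.04,0,0.1],[0,0,0.03,0,0.1],[0,0,0,0,0.1],[0,0,0,-1,0.1],[0,0,0,-1,0.1],[0,0,0,-1,0.1],[0,0,0,-1,0.1],[0,0,0,-1,0.1]]}}

```text
time: 71.07
tool_pos: [0.5433, -0.1005, 0.3697]
eef_rot: [-3.141, -0.001, 0.027]
ft_force: [0.8, 1.8, -0.5]
width: 0.0258
finger_force: 69.8
```

{"api": "servo_tool", "payload": {"targets": [[0,0,0,-1,0.1],[0,0,0,-1,0.1],[0,0,0,-1,0.1],[0,0,0,-1,0.1],[0,0,0,-1,0.1],[0,0,0,-1,0.1],[0,0,0,-1,0.1],[0,0,0,-1,0.1]]}}

```text
time: 71.73
tool_pos: [0.5428, -0.1005, 0.3696]
eef_rot: [-3.14, 0.0, 0.865]
ft_force: [-2.1, 2.4, 0.8]
width: 0.0255
finger_force: 70.2
```

{"api": "servo_tool", "payload": {"targets": [[0,0,0,-1,0.1],[0,0,0,-1,0.1],[0,0,0,-1,0.1],[0,0,0,-0.6,0.1],[0,0,0,0,0.1]]}}

```text
time: 72.15
tool_pos: [0.5426, -0.1006, 0.3696]
eef_rot: [-3.14, 0.0, 1.239]
ft_force: [-2.3, 1.9, 2.6]
width: 0.0256
finger_force: 70.4
```

```bash
python3 -c "
from h import *
S()"
```

```text
{'time': 72.15, 'joint_pos': [0.171, 0.184, -0.312, -0.001, -1.076, 2.639], 'tool_pos': [0.543, -0.101, 0.37], 'eef_rot': [-3.14, 0.0, 1.239], 'ft_force': [-2.325, 1.92, 2.647], 'ft_torque': [1.038, 1.576, -0.294], 'finger_force': 70.395, 'width': 0.026}
```

{"api": "servo_tool", "payload": {"targets": [[0,0,0,1,0.1],[0,0,0,0,0.1],[0,0,-0.4,0,0.1],[0,0,-0.8,0,0.1],[0,0,-1,0,0.1],[0,0,0,1,0.1],[0,0,0,1,0.1],[0,0,0,1,0.1]]}}

```text
time: 72.82
tool_pos: [0.5434, -0.1009, 0.4263]
eef_rot: [3.14, -0.002, 0.815]
ft_force: [0.1, 0.3, -1.6]
width: 0.0258
finger_force: 69.9
```

{"api": "servo_tool", "payload": {"targets": [[0,0,0,1,0.1],[0,0,0,1,0.1],[0,0,0,1,0.1],[0,0,0,1,0.1],[0,0,0,1,0.1],[0,0,0,1,0.1],[0,0,0,1,0.1],[0,0,0,0.8,0.1]]}}

```text
time: 73.48
tool_pos: [0.5435, -0.1009, 0.4257]
eef_rot: [3.141, -0.001, -0.002]
ft_force: [0.6, -0.4, -0.5]
width: 0.0255
finger_force: 69.9
```

{"api": "servo_tool", "payload": {"targets": [[0,-1,0,0,0.1],[0,-1,0,0,0.1],[0,-1,0,0,0.1],[0,-1,0,0,0.1],[0,-1,0,0,0.1],[0,-1,0,0,0.1],[0,-1,0,0,0.1],[0,-1,0,0,0.1]]}}

```text
time: 74.15
tool_pos: [0.5431, 0.1004, 0.4259]
eef_rot: [-3.141, -0.002, 0.003]
ft_force: [-0.2, -0.0, -0.9]
width: 0.0257
finger_force: 69.9
```

{"api": "servo_tool", "payload": {"targets": [[-0.1,-1,0,0,0.1],[-0.1,-1,0,0,0.1],[-0.1,-1,0,0,0.1],[-0.1,-1,0,0,0.1],[-0.1,-1,0,0,0.1],[0,-1,0,0,0.1],[0,-1,0,0,0.1],[0,-1,0,0,0.1]]}}

```text
time: 74.82
tool_pos: [0.5304, 0.3005, 0.4258]
eef_rot: [-3.141, -0.001, 0.003]
ft_force: [0.1, -0.9, -1.4]
width: 0.0258
finger_force: 69.9
```

{"api": "servo_tool", "payload": {"targets": [[0,-1,0,0,0.1],[0,-0.8,0,0,0.1],[0,0,0,0,0.1],[0,0,0,0,0.1],[0,0,0,0,0.1],[0,0,0,0,0.1]]}}

```text
time: 75.32
tool_pos: [0.5303, 0.3435, 0.425]
eef_rot: [3.142, -0.0, 0.001]
ft_force: [-0.2, -0.3, -1.2]
width: 0.0256
finger_force: 69.9
```

{"api": "servo_tool", "payload": {"targets": [[0.03,-0.07,0.6,0,0.1],[0,0,0.6,0,0.1],[0,0,0.5,0,0.1],[0,0,0.3,0,0.1],[0,0,0.3,0,0.1],[0,0,0.3,0,0.1],[0,0,0,0,0.1],[0,0,0,0,0.1]]}}

```text
time: 75.98
tool_pos: [0.5311, 0.3459, 0.3598]
eef_rot: [3.141, -0.0, 0.001]
ft_force: [0.5, 0.9, -1.6]
width: 0.0256
finger_force: 69.9
```

```bash
python3 - <<'E'
from h import *
S()
f=grab_frame('scene'); cv2.imwrite('pics/scene12.png',np.hstack([cv2.resize(f[90:210,320:430],None,fx=3,fy=3),cv2.resize(f[130:210,200:320],None,fx=3.6,fy=4.5)])[:,:,::-1])
E
```

```text
{'time': 75.983, 'joint_pos': [0.885, 0.322, -0.147, 0.0, -1.101, 0.687], 'tool_pos': [0.531, 0.346, 0.36], 'eef_rot': [3.141, -0.0, 0.001], 'ft_force': [0.473, 0.927, -1.633], 'ft_torque': [0.011, 0.006, -0.008], 'finger_force': 69.899, 'width': 0.026}
```

View pics/scene12.png

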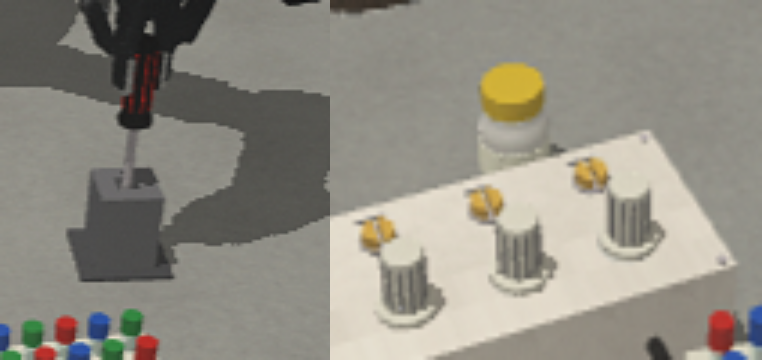

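The blade is in the stand's hole (128,180), and all three slots (377,234), (486,203), (590,172) point to their wells. Lower to the collar seat and release.

{"api": "servo_tool", "payload": {"targets": [[0,0,0.6,0,0.1],[0,0,0.6,0,0.1],[0,0,0.6,0,0.1],[0,0,0.5,0,0.1],[0,0,0.2,0,0.1],[0,0,0.1,0,0.1],[0,0,0,0,0.1],[0,0,0,0,0.1]]}}

```text
time: 76.7
tool_pos: [0.5313, 0.3463, 0.2956]
eef_rot: [-3.141, -0.001, 0.001]
ft_force: [0.4, 0.0, -0.7]
width: 0.0255
finger_force: 69.9
```

{"api": "servo_tool", "payload": {"targets": [[0,0,0.06,0,0.1],[0,0,0.03,0,0.1],[0,0,0,0,0.1],[0,0,0,0,0.1]]}}

```text
time: 77.03
tool_pos: [0.531, 0.346, 0.2928]
eef_rot: [-3.141, -0.0, 0.001]
ft_force: [0.1, 0.3, -0.9]
width: 0.0259
finger_force: 69.9
```

{"api": "servo_tool", "payload": {"targets": [[0,0,0.02,0,0.1],[0,0,0,0,0.1],[0,0,0,0,0.5],[0,0,0,0,0.6],[0,0,0,0,0.6],[0,0,0,0,0.6],[0,0,0,0,0.6],[0,0,-0.3,0,0.6]]}}

```text
time: 77.7
tool_pos: [0.5306, 0.3456, 0.2981]
eef_rot: [3.14, 0.002, 0.001]
ft_force: [0.7, -0.1, -0.3]
width: 0.0515
finger_force: 0.0
```

{"api": "servo_tool", "payload": {"targets": [[0,0,-0.8,0,0.6],[0,0,-1,0,0.6],[0,0,-1,0,0.6],[0,0,-1,0,0.6],[0,0,-1,0,0.6],[0,0,-0.5,0,0.6],[0,0,0,0,0.6],[0,0,0,0,0.6]]}}

```text
time: 78.37
tool_pos: [0.5309, 0.3459, 0.4333]
eef_rot: [-3.14, -0.001, 0.001]
ft_force: [0.5, -0.4, -0.2]
width: 0.0514
finger_force: 0.0
```

```bash
python3 - <<'E'
from h import *
S()
f=grab_frame('scene'); cv2.imwrite('pics/scene13.png',np.hstack([cv2.resize(f[90:210,320:430],None,fx=3,fy=3),cv2.resize(f[130:210,200:320],None,fx=3.6,fy=4.5)])[:,:,::-1])
find('screwdriver','scene',1);find('jar','scene',1);find('carton','scene',1);find('tuberack','scene',1)
E
```

```text
{'time': 78.367, 'joint_pos': [0.885, 0.274, -0.043, -0.0, -1.251, 0.687], 'tool_pos': [0.531, 0.346, 0.433], 'eef_rot': [-3.14, -0.001, 0.001], 'ft_force': [0.497, -0.404, -0.167], 'ft_torque': [-0.061, 0.04, -0.01], 'finger_force': 0.0, 'width': 0.051}
jar scene 0.97 [ 0.3839  0.047  -0.0059]
carton scene 0.86 [ 0.7484 -0.219   0.0014]
tuberack scene 0.63 [ 0.7544  0.1596 -0.0033]
```

View pics/scene13.png

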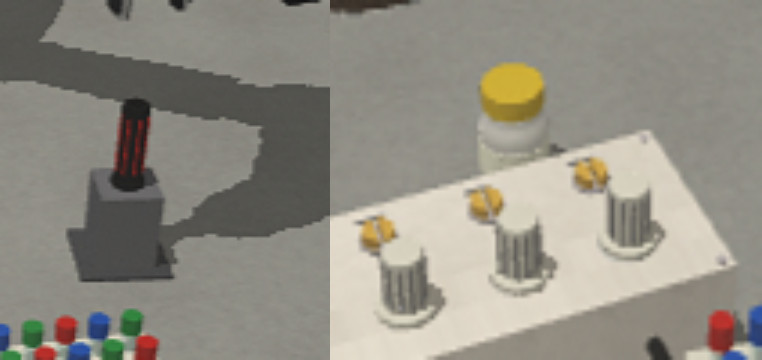

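The screwdriver stands upright in its stand (130,145) with its collar on the top. All three cartridges are home, the valves are open, and the jar, carton and tube rack have not moved.

```bash
python3 -c "
from bench import bot
print(bot.finish_job())"
```

```text
the job is handed in; nothing more can be done
None
```

The job is handed in; the hand-in call returned no verdict. By force readings and the last pictures, all three cartridges are home in wells 1–3, each valve is turned to its open stop, the screwdriver is back in its stand, and the jar, carton and tube rack have not moved.

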